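Pin up a fence on the tacking plate and hold an angle offcut to it

ROBOT

A 6-joint arm with a two-finger parallel gripper is mounted at the origin on a cart in front of the work surface, level with it; the furniture and walls round the work are solid. World frame = base frame: x ahead of the robot, y to its left, z up, the work surface at z = 0. Lengths are in m, angles in degrees, forces in N, time in s.
With the tool pointing down it reaches from about 0.4 to 0.825 m from the base axis. Payload 7 kg.
Tool frame: the origin (TCP) lies midway between the tips of the shut fingers; the grasp point (between the pads) lies r.grip_depth behind it (r.grip_depth is the distance from the TCP to the grasp point, in m); z points along the fingers, y is the direction in which the jaws open and shut (so a half turn about z gives the same grasp; the last joint's range is limited). The gripper opens to 88 mm and grips with 3 to 60 N. Pads are 19 mm wide; open, the fingers measure 130 mm over their backs; the gripper's body (78 mm by 193 mm) begins 47 mm behind the grasp point.
Start: joints at [91.106, 20.546, 0.682, 0, -70.136, -16.507], TCP at [0.179, 0.651, 0.227] pointing down, gripper open.
Joint ranges: [-176.03, 176.03], [-82.01, 121.73], [-58.28, 71.71], [-173.87, 95.51], [-174.79, -0.11], [-173.66, 173.66]. Speed limits (degrees/s): [136.94, 136.94, 172.46, 180, 180, 180].

INTERFACE

Orientations are given as [roll, pitch, yaw] about the fixed x, y, z axes, in that order (R = Rz(yaw) Ry(pitch) Rx(roll)).
In Python, from plant import r, imaging, close_job gives the robot as it stands.
- The arm moves only by the tool step_arm, never from a script. Its argument "commands" is a list of rows, each a list of 2 entries, a list of its own where there are three numbers: the shift along the tool's x, y, z in mm, then the turn about the tool's z in degrees. In form: [[[x, y, z], twist], ...]. A call has 1 to 20 rows; each row shifts and turns the commanded pose from where the row before left it, along the tool's axes as they then stand; what a row does not reach is not made up. A row lasts 1/8 s, in which the tool goes at most 62.5 mm and 10.7 degrees, less where a joint would pass 70% of its speed; a pose out of reach is approached as far as the arm can. A call with a gripper value outside its range is refused whole. "gripper" is the closure, from 0 (fully open) to 1 (shut), set as the call begins (left out, the last holds). The fingers move at their own pace and stop on an object; "grip_force" is the grip in N (left out, the last holds). Time passes only in rows, so rows that do not move let the fingers close. It gives the time, the measured TCP pose, the force and the opening at its end, in the units of the state.
- r.get_state(): the state, without advancing time (a new reading comes with each control period).
- imaging.capture(name): name is "side" or "top" or "wrist"; returns a dict with "img" (384x512x3 uint8, red, green, blue), "z_map" (384x512 float32, m along the optical axis (not along the pixel's ray), 0 where there is no reading), "vfov" (degrees; the focal length in pixels is half the picture's height over the tangent of half this angle, whatever the lens; pixels are square), "cx", "cy" (the principal point, pixels), "D" ([k1, k2, p1, p2, k3] as OpenCV has them; the pictures are not rectified), "extrinsics" (4x4, takes a point from camera to world coordinates); the wrist camera has in their place "T_tool_cam" (4x4, takes a point from camera to tool coordinates, whose origin is the TCP and whose axes are the flange's). Camera axes: x right, y down, z forward; pixel columns grow to the right and rows downward; lengths in m; the calibration is good to about 2 mm. A picture is of the moment at which its call begins: read the wrist's pose just before it.
- close_job(): hands the job in, once; it reports no verdict.
The state is a dict: "time_s": time; "joints": joint angles; "qd": joint speeds; "joint_torque": joint torques, N m; "tcp_pos": TCP position; "eef_rot": TCP orientation; "contact_force": force on the tool from outside, world axes, zero at the start; "moment": the same for the moment, N m; "gripper_width": finger opening in m.
Only numpy, scipy, OpenCV 4.12 (cv2) and the standard library are available. Lean on these libraries where they do the work, as an engineer would, in place of code of your own. Each camera call takes 0.05 s, during which the arm holds its last target.

TASK

Fit up the steel angle for tacking: take the two steel pins out of the wooden rack and drop them, one at a time, fully down into the two middle bores of the drilled plate's far row, so that they make a fence. Then bring the angle back, roughly centred, until the outside of its upright leg is flush against both pins, and with one firm, steady diagonal push press it against both pins and flat down on the plate together. The program finishes while still holding that push, ready for the tack, with nothing let go; leave the brass pin and everything else on the bench where it is.

Things in the scene. Friction and masses are not known exactly. Their poses are not given: they have to be found in the camera images.
- plate: Drilled dark steel plate, 160 (x) x 200 (y) x 28 mm thick, fixed on the bench's 4 mm steel sheet, scribed with light lines. Origin: centre of its underside, top at z 28 mm. Its +x points away from the robot (yaw varies). Two rows of four through bores, 17 mm wide with 2 mm chamfers, at x = +50 mm (far row) and -50 mm (near row), y = -75, -25, 25, 75 mm.
- bore_left (a point): Mouth centre, level with the plate's top, of the far row's middle bore on the plate's +y side (plate frame +50, +25, +28 mm).
- bore_right (a point): Mouth centre, level with the plate's top, of the far row's middle bore on the plate's -y side (plate frame +50, -25, +28 mm).
- rack: Wooden rack block 56 (x) x 190 (y) x 30 mm tall, fixed to the bench, with three sockets 19 mm wide in a row along its y, at y = -60, 0, +60 mm. Origin: centre of its underside. The three pins stand in it in any order.
- pin_1: Steel locating pin, upright, 66 mm long, 0.18 kg. Origin: centre of the lower end; z up. Shank 16 mm in diameter, 26 mm long, with a tapered nose (10 mm at the tip); above it a round head 25 mm in diameter, 40 mm tall, the grip. Fully down, the head's shoulder rests on the top face and the origin is 26 mm below that face. 1 mm play in a bore.
- pin_2: Second steel locating pin, the same as pin_1. Either pin may go in either bore.
- brass_pin: Brass pin for another plate, 66 mm long, head 20 mm and shank 12 mm in diameter; stays in the rack. Origin at its lower end.
- angle: Workpiece: dark steel angle offcut 30 x 30 x 3 mm, 80 mm long, 0.11 kg, loose on the plate. Origin: centre of its underside; length along y. Flat leg: x -15 to 15 mm; upright leg at its -x side (x -15 to -12, up to z 30 mm). It starts with that side towards the far row (its -x along the plate's +x, yaw up to 0.3 rad off), open inside to the robot. Home: origin at plate (22.5, 0, 28) mm.
- angle_back (a point): Middle of the outside face of the angle's upright leg (angle frame -15, 0, +15 mm): the face that goes against the pins, at plate x = about +37.5 mm when home.
- angle_root (a point): Middle of the angle's inside corner, where the upright leg meets the flat leg (angle frame -12, 0, +3 mm): a good place for the fingertips to push forward and down. Pushed forward high on its upright leg alone, the light angle tips over its heel.
- nozzle_mouth (a point): Obstacle: centre of the mouth of the fixed fume nozzle behind the plate and to its right; a pale cone 130 mm wide, facing the robot, its top 250 mm above the bench, its stand reaching 170 mm farther back. Carry the pins past in front of it or above it.
- chipping_hammer: Bystander: chipping hammer, 147 x 260 x 27 mm, lying. Origin: centre of its underside.
- locking_pliers: Bystander (fixed): locking pliers, 44 x 212 x 16 mm, lying. Origin: centre of the underside.
- soapstone_holder: Bystander: soapstone marker holder, 16 x 145 x 11 mm, lying. Origin: centre of the underside.
- paste_tin: Bystander (fixed): white round tin, 69 mm wide, 32 mm tall. Origin: centre of the underside.
- flat_bar: Bystander: flat bar offcut 40 x 110 x 8 mm, lying. Origin: centre of the underside.
There are look-alikes about, which are no part of the job. What is shaped like the angle but blue or pink is not meant.

How it is judged (in metres and radians):
On the way, in this order (a step that is already met when the one before it is completed fails the run):
1. one steel pin stands fully down in one of the two middle bores of the far row ((((horizontal distance between pin_1 and bore_left below 0.004 m and z of pin_1 in the frame of plate between -0.002 and 0.006 m and angle between pin_1's own z axis and vertical below 0.1 rad) or (horizontal distance between pin_2 and bore_left below 0.004 m and z of pin_2 in the frame of plate between -0.002 and 0.006 m and angle between pin_2's own z axis and vertical below 0.1 rad)) or ((horizontal distance between pin_1 and bore_right below 0.004 m and z of pin_1 in the frame of plate between -0.002 and 0.006 m and angle between pin_1's own z axis and vertical below 0.1 rad) or (horizontal distance between pin_2 and bore_right below 0.004 m and z of pin_2 in the frame of plate between -0.002 and 0.006 m and angle between pin_2's own z axis and vertical below 0.1 rad)))), for 0.2 s.
2. both steel pins stand fully down in the two middle bores of the far row ((((horizontal distance between pin_1 and bore_left below 0.004 m and z of pin_1 in the frame of plate between -0.002 and 0.006 m and angle between pin_1's own z axis and vertical below 0.1 rad) and (horizontal distance between pin_2 and bore_right below 0.004 m and z of pin_2 in the frame of plate between -0.002 and 0.006 m and angle between pin_2's own z axis and vertical below 0.1 rad)) or ((horizontal distance between pin_2 and bore_left below 0.004 m and z of pin_2 in the frame of plate between -0.002 and 0.006 m and angle between pin_2's own z axis and vertical below 0.1 rad) and (horizontal distance between pin_1 and bore_right below 0.004 m and z of pin_1 in the frame of plate between -0.002 and 0.006 m and angle between pin_1's own z axis and vertical below 0.1 rad)))), for 0.2 s.
3. the angle lies flat on the plate, square, its upright leg against both pins ((((horizontal distance between pin_1 and bore_left below 0.004 m and z of pin_1 in the frame of plate between -0.002 and 0.006 m and angle between pin_1's own z axis and vertical below 0.1 rad) and (horizontal distance between pin_2 and bore_right below 0.004 m and z of pin_2 in the frame of plate between -0.002 and 0.006 m and angle between pin_2's own z axis and vertical below 0.1 rad)) or ((horizontal distance between pin_2 and bore_left below 0.004 m and z of pin_2 in the frame of plate between -0.002 and 0.006 m and angle between pin_2's own z axis and vertical below 0.1 rad) and (horizontal distance between pin_1 and bore_right below 0.004 m and z of pin_1 in the frame of plate between -0.002 and 0.006 m and angle between pin_1's own z axis and vertical below 0.1 rad))) and angle between the y axis of angle and the y axis of plate, either way round below 0.06 rad and angle between angle's own z axis and vertical below 0.06 rad and z of angle in the frame of plate between 0.025 and 0.0305 m and x of angle_back in the frame of plate between 0.032 and 0.0425 m and y of angle in the frame of plate between -0.015 and 0.015 m), for 0.2 s.
At the end, for the whole second after the job is handed in: Both steel pins fully down in the far row's middle bores; the angle flat on the plate, square within 0.06 rad, centred on the pins within 15 mm, its upright leg pressing both pins (0.7 N each) and its foot the plate (2.5 N, its weight is about 1 N), held at rest by at least 3 N from the fingers (all of step 3 and contact force between angle and pin_1 above 0.7 N and contact force between angle and pin_2 above 0.7 N and contact force between angle and plate above 2.5 N and contact force between the fingers and angle above 3 N and linear speed of angle below 0.01 m/s); the arm keeps its last pose, push and grip.
It fails at once if the brass pin is moved by more than 25 mm (distance of brass_pin from where it was at the start of the episode above 0.025 m).
It fails at once if a tool or offcut lying about (hammer, soapstone holder, flat bar) is moved by more than 25 mm (distance of any of chipping_hammer, soapstone_holder, flat_bar from where it was at the start of the episode above 0.025 m).
It also fails if it takes over 70 s, if anything falls off the work surface, if the arm or the gripper's body presses on something with over 40 N, if the wrist force passes 120 N, or if a joint passes its speed limit or range.

## Working session

There is one attempt and no reset: what is moved stays moved. The work goes in short steps, Python scripts to look and compute and a tool call to move; the robot and the scene stay as the last step left them, time stands still between calls to the robot, and variables do not carry over. Pictures are saved under pics/ and viewed, and the job is handed in when it is done.

Besides the shell and the picture viewer there is one more tool, called after "Request:" in YAML: its name, and indented under it one key for each argument. step_arm: Moves the arm, as the interface text tells. Its arguments: {"type":"object","properties":{"commands":{"type":"array","items":{"type":"array"}},"gripper":{"type":"number"},"grip_force":{"type":"number"}},"required":["commands"]}

```bash
ls; mkdir -p pics; cat > h.py <<'E'
import numpy as np, cv2
from plant import r, imaging
from scipy.spatial.transform import Rotation as R
def K(c):
    h,w=c["img"].shape[:2]; f=h/2/np.tan(np.radians(c["vfov"])/2)
    return np.array([[f,0,c["cx"]],[0,f,c["cy"]],[0,0,1]])
def T_of(s):
    T=np.eye(4);T[:3,:3]=R.from_euler('xyz',s["eef_rot"],degrees=True).as_matrix();T[:3,3]=s["tcp_pos"];return T
def cap(name):
    s=r.get_state(); c=imaging.capture(name)
    c["E"]=np.array(c["extrinsics"]) if "extrinsics" in c else T_of(s)@np.array(c["T_tool_cam"])
    return c
def save(c,fn,crop=None,s=1):
    im=c["img"]
    if crop: u0,v0,u1,v1=crop; im=im[v0:v1,u0:u1]
    im=cv2.resize(im,None,fx=s,fy=s,interpolation=cv2.INTER_CUBIC)
    cv2.imwrite("pics/"+fn,im[:,:,::-1])
def ray(c,uv):
    p=cv2.undistortPoints(np.array([[uv]],float),K(c),np.array(c["D"],float))[0,0]
    return np.array([p[0],p[1],1.])
def at_z(c,uv,z):
    d=c["E"][:3,:3]@ray(c,uv);o=c["E"][:3,3]
    return o+d*(z-o[2])/d[2]
def depth_pt(c,uv):
    z=c["z_map"][int(round(uv[1])),int(round(uv[0]))]
    return (c["E"]@np.append(ray(c,uv)*z,1))[:3]
def cloud(c):
    h,w=c["z_map"].shape;u,v=np.meshgrid(np.arange(w),np.arange(h))
    p=cv2.undistortPoints(np.stack([u,v],-1).reshape(-1,1,2).astype(float),K(c),np.array(c["D"],float)).reshape(h,w,2)
    P=np.concatenate([p,np.ones((h,w,1))],-1)*c["z_map"][...,None]
    return P@c["E"][:3,:3].T+c["E"][:3,3]
def proj(c,P):
    Ei=np.linalg.inv(c["E"]);q=(Ei@np.append(P,1))[:3]
    return cv2.projectPoints(q.reshape(1,3),np.zeros(3),np.zeros(3),K(c),np.array(c["D"],float))[0].ravel()
E
python3 - <<'E'
from h import *
print(r.get_state(), r.grip_depth)
for n in ("top","side","wrist"):
    c=cap(n); save(c,n+"0.png",None,1.5); print(n,c["vfov"],c["cx"],c["cy"],c["D"],c["E"].round(3).tolist())
E
```

```text
pics
{'time_s': 0.0, 'joints': array([ 9.11066733e+01,  2.05928192e+01,  6.33008201e-01, -2.09903045e-02,
       -7.01349222e+01, -1.65058256e+01]), 'qd': array([-0.05895377,  0.06619179,  0.1089628 ,  0.00112116,  0.10403575,
       -0.03250637]), 'joint_torque': array([-1.44678230e-03, -5.82709587e+01,  2.93058479e+01,  6.99771255e+00,
        6.98751857e-03, -1.54856684e-04]), 'tcp_pos': array([0.17914367, 0.65028219, 0.22559851]), 'eef_rot': array([ 1.79903564e+02, -7.99883352e-03, -1.54062945e+01]), 'contact_force': array([-0.55443148, -0.33648832,  0.34550147]), 'moment': array([0.01810221, 0.01326889, 0.00879884]), 'gripper_width': 0.08722905931893864} 0.0188
top 47.24150249845306 257.19554580552574 191.03186158044443 [-0.09057981  0.          0.          0.          0.        ] [[-0.008, -0.988, 0.154, 0.337], [-1.0, 0.007, -0.008, 0.104], [0.007, -0.154, -0.988, 1.427], [0.0, 0.0, 0.0, 1.0]]
side 45.43908232140747 251.55685216020117 198.43047077510013 [-0.16959312  0.          0.          0.          0.        ] [[-0.837, -0.321, 0.443, -0.157], [-0.547, 0.486, -0.682, 1.128], [0.004, -0.813, -0.582, 1.021], [0.0, 0.0, 0.0, 1.0]]
wrist 71.64693852621123 256.79746183324545 191.09311385111948 [-0.0490162  0.         0.         0.         0.       ] [[-0.266, -0.923, -0.278, 0.254], [-0.964, 0.255, 0.075, 0.629], [0.001, 0.288, -0.958, 0.383], [0.0, 0.0, 0.0, 1.0]]
```

View pics/top0.png

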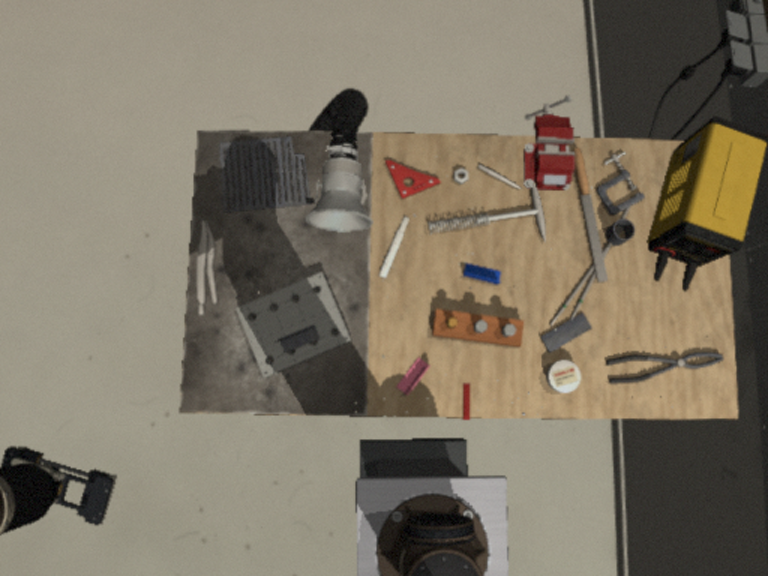

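View pics/side0.png

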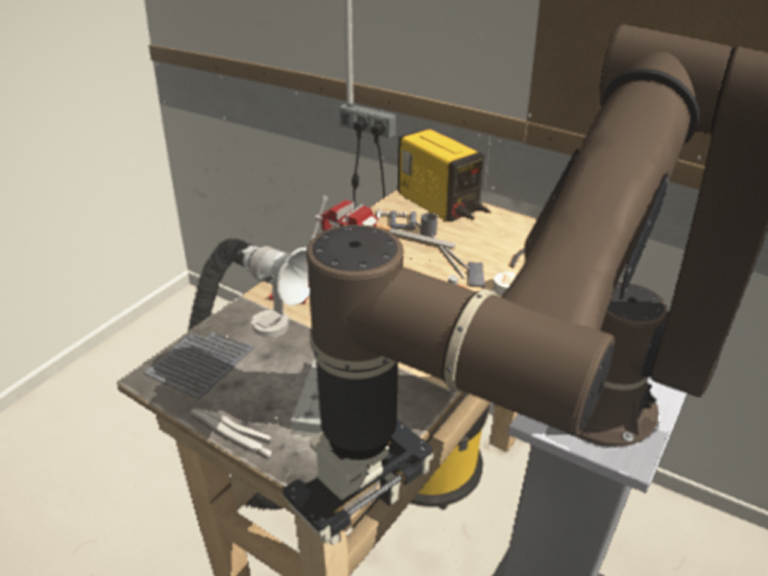

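View pics/wrist0.png

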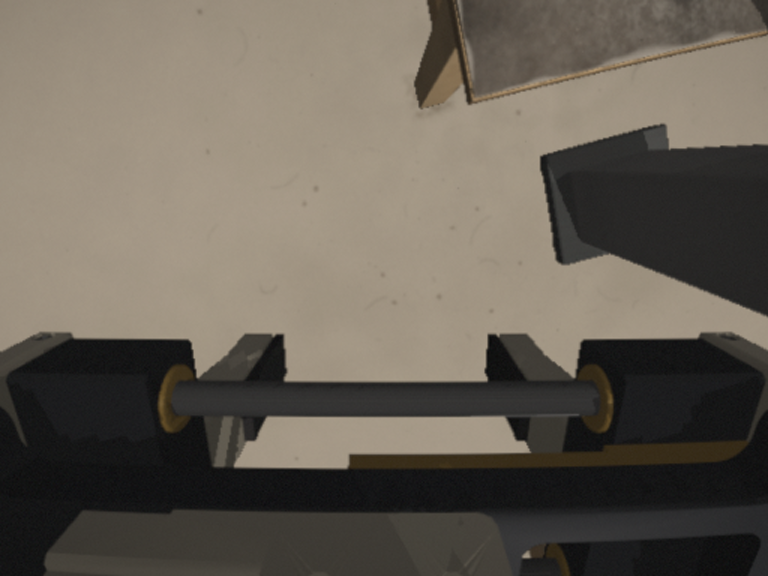

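The top view shows the plate around (295,325), the angle at (298,338), and the rack at (478,328), with the brass pin on the left and two steel pins at (481,326) and (510,330). These are at 1.5x scale. I'll zoom in.

```bash
python3 - <<'E'
from h import *
c=cap("top"); save(c,"topA.png",(150,175,240,255),8); save(c,"topB.png",(275,190,360,250),8)
P=cloud(c)
for uv in [(302,214),(321,217),(340,220),(302,214),(300,222)]: print(uv,depth_pt(c,uv).round(4))
z=P[...,2]
cv2.imwrite("pics/zA.png",cv2.resize(np.clip(z[175:255,150:240]*1000*4,0,255).astype(np.uint8),None,fx=8,fy=8,interpolation=0))
E
```

```text
(302, 214) [ 0.4753 -0.0455  0.07  ]
(321, 217) [ 0.4652 -0.1041  0.0725]
(340, 220) [ 0.4552 -0.163   0.0734]
(302, 214) [ 0.4753 -0.0455  0.07  ]
(300, 222) [ 0.4536 -0.0426  0.0327]
```

View pics/topA.png

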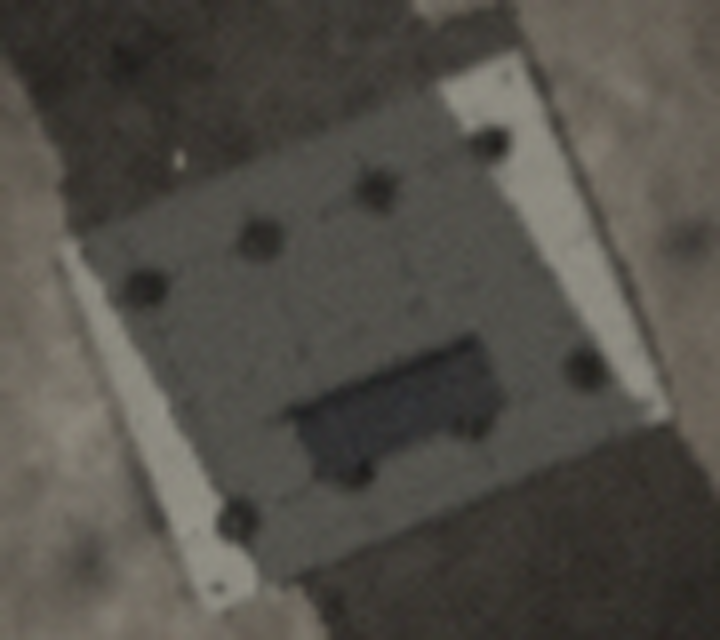

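View pics/topB.png

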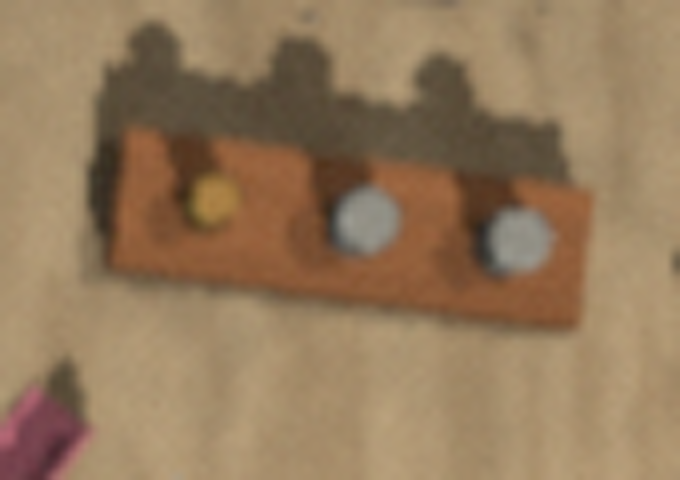

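View pics/zA.png

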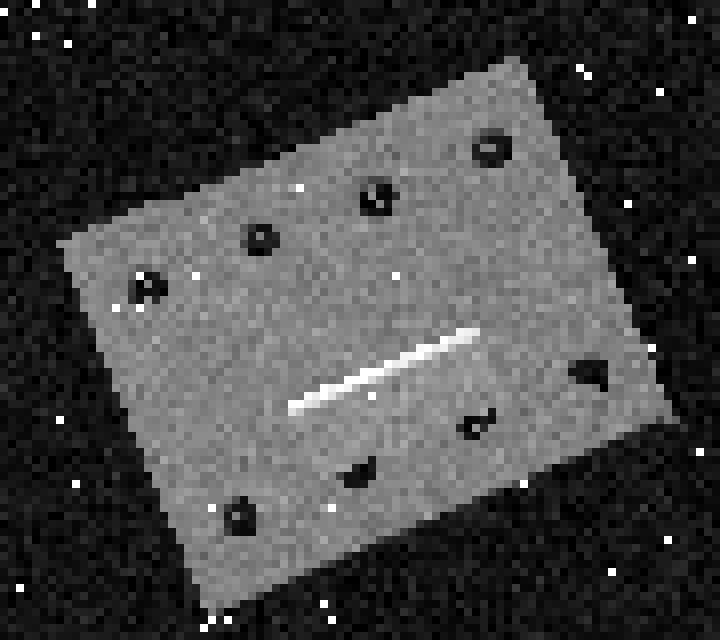

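```bash
cat > est.py <<'E'
from h import *
def fit2(A,B):
    a=A-A.mean(0);b=B-B.mean(0);H=a.T@b
    th=np.arctan2(H[0,1]-H[1,0],H[0,0]+H[1,1]);Rm=np.array([[np.cos(th),-np.sin(th)],[np.sin(th),np.cos(th)]])
    t=B.mean(0)-Rm@A.mean(0);return th,t,(A@Rm.T+t-B)
E
python3 - <<'E'
from est import *
c=cap("top")
px=[(147,287),(262,238),(377,190),(490,145),(238,519),(588,370)]
W=np.array([at_z(c,(150+(x+.5)/8-.5,175+(y+.5)/8-.5),.028)[:2] for x,y in px])
A=np.array([(50,75),(50,25),(50,-25),(50,-75),(-50,75),(-50,-75)])/1e3
th,t,res=fit2(A,W);print("plate yaw",np.degrees(th),t.round(4),(res*1e3).round(1).tolist())
for a in A[1:3]: print("bore",W[[1,2]].round(4), (np.array([[np.cos(th),-np.sin(th)],[np.sin(th),np.cos(th)]])@a+t).round(4))
for x,y in [(213,200),(367,220),(517,241)]: print("pin",at_z(c,(275+(x+.5)/8-.5,190+(y+.5)/8-.5),.07).round(4))
P=cloud(c);z=P[...,2]
m=z[175:255,150:240]; Q=P[175:255,150:240][(m>.034)&(m<.042)] 
Q2=P[175:255,150:240][(m>.048)&(m<.07)]
print("angle ridge n",len(Q2), Q2.mean(0)); 
for x,y in [(290,408),(478,333)]: print("ridge",at_z(c,(150+(x+.5)/8-.5,175+(y+.5)/8-.5),.058).round(4))
# nozzle
m=(z>.1)&(z<.4); m[:, :200]=False; m[160:]=False;m[:,250:]=False
Q=P[m];print("nozzle",Q.min(0),Q.max(0))
E
```

```text
plate yaw 22.679347305141164 [0.4766 0.2917] [[-0.2, 0.2], [-0.5, 0.1], [-0.4, 0.0], [0.9, -0.7], [0.5, -0.1], [-0.2, 0.6]]
bore [[0.5136 0.334 ]
 [0.5328 0.2879]] [0.5131 0.3341]
bore [[0.5136 0.334 ]
 [0.5328 0.2879]] [0.5324 0.2879]
pin [ 0.4736 -0.0429  0.07  ]
pin [ 0.4652 -0.1028  0.07  ]
pin [ 0.4565 -0.1612  0.07  ]
angle ridge n 40 [0.45761624 0.28037153 0.06113092]
ridge [0.4429 0.317  0.058 ]
ridge [0.4718 0.2437 0.058 ]
nozzle [0.65141154 0.11962026 0.10220829] [0.97095768 0.2498619  0.25888754]
```

Request:
step_arm:
  commands:
    - [[0,0,-10],10]
    - [[0,0,-10],10]
    - [[0,0,-10],10]
    - [[0,0,-10],10]
    - [[0,0,0],10]
    - [[0,0,0],2]
  gripper: 0.2

```text
time_s: 1.0
tcp_pos: [0.1792, 0.6506, 0.2664]
eef_rot: [180.0, -0.0, -67.4]
contact_force: [-0.0, 0.1, -0.8]
gripper_width: 0.0703
```

```bash
cat >> h.py <<'E'
def todo(tgt,yaw=None):
    "shift in tool axes (mm) from the present pose to tgt, then twist"
    s=r.get_state();T=T_of(s);d=T[:3,:3].T@(np.array(tgt)-T[:3,3])*1e3
    print("tcp",s["tcp_pos"].round(4),"rot",s["eef_rot"].round(2),"q",s["joints"].round(1),"F",s["contact_force"].round(1),"w",s["gripper_width"].round(4),"t",round(s["time_s"],2))
    print("shift",d.round(1),"twist",None if yaw is None else (s["eef_rot"][2]-yaw+180)%360-180)
E
python3 - <<'E'
from h import *
todo([.44,.33,.30],-67.3)
c=imaging.capture("wrist");print(np.array(c["T_tool_cam"]).round(3))
E
```

```text
Traceback (most recent call last):
  File "h.py", line 38, in todo
    print("tcp",s["tcp_pos"].round(4),"rot",s["eef_rot"].round(2),"q",s["joints"].round(1),"F",s["contact_force"].round(1),"w",s["gripper_width"].round(4),"t",round(s["time_s"],2))
                                                                                                                               ^^^^^^^^^^^^^^^^^^^^^^^^
AttributeError: 'float' object has no attribute 'round'
```

```bash
sed -i 's/s\["gripper_width"\].round(4)/round(float(s["gripper_width"]),4)/' h.py; python3 - <<'E'
from h import *
todo([.46,.32,.30],-67.3)
c=imaging.capture("wrist");print(np.array(c["T_tool_cam"]).round(3))
E
```

```text
tcp [0.1792 0.6506 0.2664] rot [ 1.7999e+02 -1.0000e-02 -6.7430e+01] q [ 91.1  19.4   4.2  -0.  -74.8 -68.5] F [-0.   0.1 -0.8] w 0.0703 t 1.0
shift [ 413.1 -132.4  -33.5] twist -0.13404491140840946
[[-0.    -0.958 -0.288  0.078]
 [ 1.    -0.     0.     0.   ]
 [-0.001 -0.288  0.958 -0.157]
 [ 0.     0.     0.     1.   ]]
```

Request:
step_arm:
  commands:
    - [[20,-6,-3],0]
    - [[36,-11.5,-3],0]
    - [[36,-11.5,-3],0]
    - [[36,-11.5,-3],0]
    - [[36,-11.5,-3],0]
    - [[36,-11.5,-3],0]
    - [[36,-11.5,-3],0]
    - [[36,-11.5,-3],0]
    - [[36,-11.5,-3],0]
    - [[36,-11.5,-3],0]
    - [[36,-11.5,-3],0]
    - [[33,-11.5,0],0]
    - [[0,0,0],0]
    - [[0,0,0],0]

```text
time_s: 2.8
tcp_pos: [0.4603, 0.3198, 0.2996]
eef_rot: [-180.0, 0.0, -67.4]
contact_force: [0.3, 0.2, -0.7]
gripper_width: 0.0702
```

```bash
python3 - <<'E'
from h import *
todo([.4652,-.1028,.20],-98.2)
c=cap("wrist");save(c,"w1.png",None,1.5)
c=cap("top");save(c,"t1.png",None,1.5)
E
```

```text
tcp [0.4603 0.3198 0.2996] rot [-1.800e+02  1.000e-02 -6.738e+01] q [ 54.8   7.5  -7.2  -0.  -75.3 -32.2] F [ 0.3  0.2 -0.7] w 0.0702 t 2.8
shift [392.  158.   99.5] twist 30.82473502298214
```

View pics/w1.png

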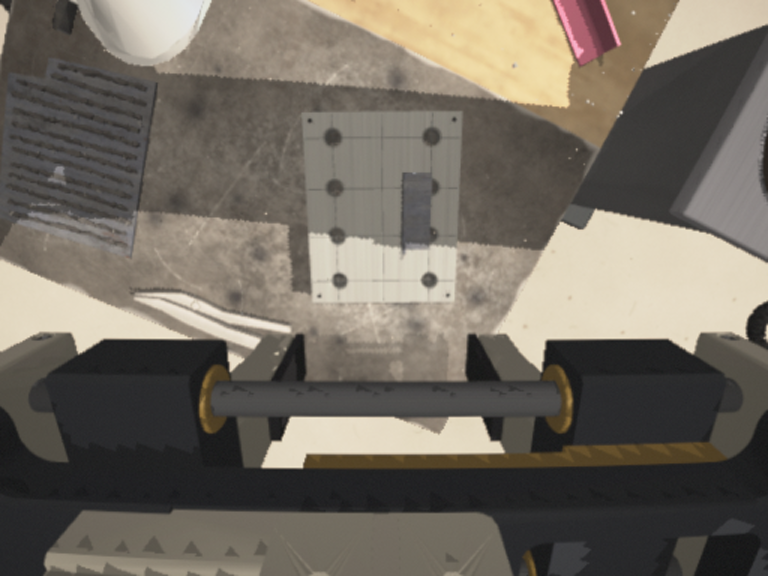

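The wrist view shows the far row on the left at (333,136), (335,187), (337,236) and (340,281). The near row is on the right, and the angle is at (417,210).

```bash
python3 - <<'E'
from h import *
c=cap("wrist");save(c,"w1c.png",(195,68,315,208),4)
P=cloud(c)
E
```

```text
(no output)
```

View pics/w1c.png

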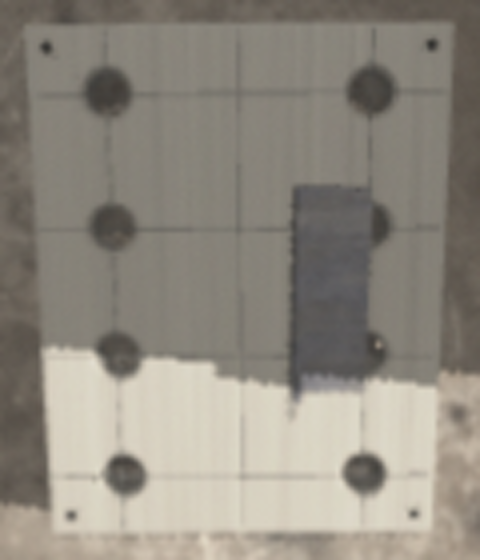

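```bash
python3 - <<'E'
from est import *
c=cap("wrist")
px=[(107,93),(113,228.5),(118.5,355.5),(124,475),(371.5,91.5),(364,474)]
W=np.array([at_z(c,(195+(x+.5)/4-.5,68+(y+.5)/4-.5),.028)[:2] for x,y in px])
A=np.array([(50,-75),(50,-25),(50,25),(50,75),(-50,-75),(-50,75)])/1e3
th,t,res=fit2(A,W);print("plate yaw",np.degrees(th),t.round(4),(res*1e3).round(1).tolist())
Rm=np.array([[np.cos(th),-np.sin(th)],[np.sin(th),np.cos(th)]])
print((Rm@[.05,-.025]+t).round(4),(Rm@[.05,.025]+t).round(4))
E
```

```text
plate yaw 23.16031384328058 [0.4749 0.2907] [[-0.6, 0.5], [-0.3, 0.1], [-0.1, -0.1], [0.1, -0.4], [0.1, 0.4], [0.8, -0.6]]
[0.5307 0.2874] [0.511  0.3333]
```

Request:
step_arm:
  commands:
    - [[20,8,0],0]
    - [[36,14.5,0],0]
    - [[36,14.5,0],0]
    - [[36,14.5,0],0]
    - [[36,14.5,5],0]
    - [[36,14.5,10],0]
    - [[36,14.5,15],0]
    - [[36,14.5,15],0]
    - [[36,14.5,15],0]
    - [[30,12,10],0]
    - [[0,0,5],10]
    - [[0,0,0],10]
    - [[0,0,0],10.6]
    - [[0,0,0],0]

```text
time_s: 4.75
tcp_pos: [0.4642, -0.0442, 0.2247]
eef_rot: [-180.0, 0.0, -97.9]
contact_force: [-0.0, -0.2, -0.1]
gripper_width: 0.0696
```

```bash
python3 - <<'E'
from h import *
todo([.4652,-.1028,.20],-98.2)
c=cap("wrist");save(c,"w2.png",None,1.5)
E
```

```text
tcp [ 0.4642 -0.0442  0.2247] rot [-179.99    0.    -97.91] q [ 18.8   0.5 -24.7   0.  -64.8 -26.8] F [-0.  -0.2 -0.1] w 0.0696 t 4.75
shift [57.9 -9.  24.7] twist 0.28862705705591907
```

View pics/w2.png

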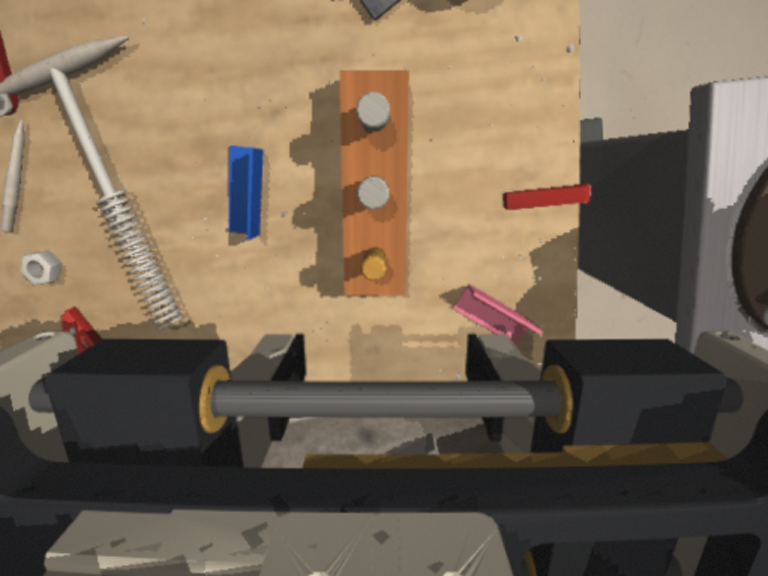

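The steel pin heads are at (373,109) and (373,191), and the brass pin is at (374,264). The jaws lie across the rack row as planned.

```bash
python3 - <<'E'
from h import *
c=cap("wrist");save(c,"w2c.png",(210,40,300,200),4)
E
```

```text
(no output)
```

View pics/w2c.png

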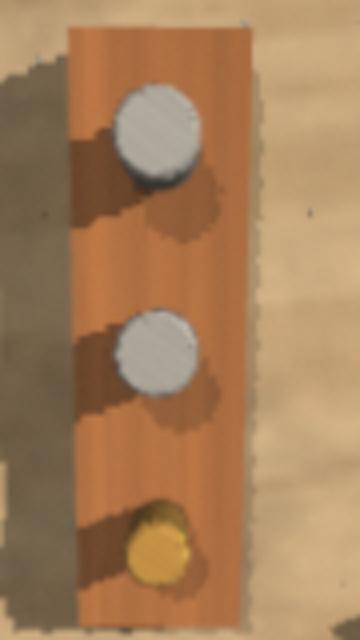

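```bash
python3 - <<'E'
from h import *
c=cap("wrist")
for x,y in [(158,129),(157,352),(158,553)]: print(at_z(c,(210+(x+.5)/4-.5,40+(y+.5)/4-.5),.07).round(4), depth_pt(c,(210+x/4,40+y/4)).round(4))
todo([.465,-.103,.12],-98)
E
```

```text
[ 0.4562 -0.1644  0.07  ] [ 0.4559 -0.1642  0.0683]
[ 0.465  -0.1054  0.07  ] [ 0.4646 -0.1049  0.0694]
[ 0.4731 -0.0468  0.07  ] [ 0.4728 -0.0459  0.0687]
tcp [ 0.4644 -0.044   0.2247] rot [-179.99    0.    -97.77] q [ 18.9   0.6 -24.7   0.  -64.8 -26.6] F [-0.7  0.4 -0.5] w 0.0699 t 4.9
shift [ 58.4  -8.5 104.7] twist 0.23255066450570894
```

Request:
step_arm:
  commands:
    - [[20,-3,10],0]
    - [[20,-3,25],0]
    - [[20,-2.8,30],0]
    - [[0,0,40],0]
    - [[0,0,40],0]
    - [[0,0,30],0]
    - [[0,0,15.7],0]
    - [[0,0,0],0]
    - [[0,0,0],0]

```text
time_s: 6.02
tcp_pos: [0.4655, -0.1045, 0.0345]
eef_rot: [-180.0, 0.0, -97.9]
contact_force: [0.7, -0.4, 0.3]
gripper_width: 0.07
```

```bash
python3 - <<'E'
from h import *
todo([.465,-.1045,.034],-98)
c=cap("wrist");save(c,"w3.png",None,1.5)
E
```

```text
tcp [ 0.4655 -0.1045  0.0345] rot [-179.95    0.    -97.91] q [ 11.1  14.9 -37.6   0.  -37.5 -19. ] F [ 0.7 -0.4  0.3] w 0.07 t 6.03
shift [0.1 0.5 0.5] twist 0.08981367509784377
```

View pics/w3.png

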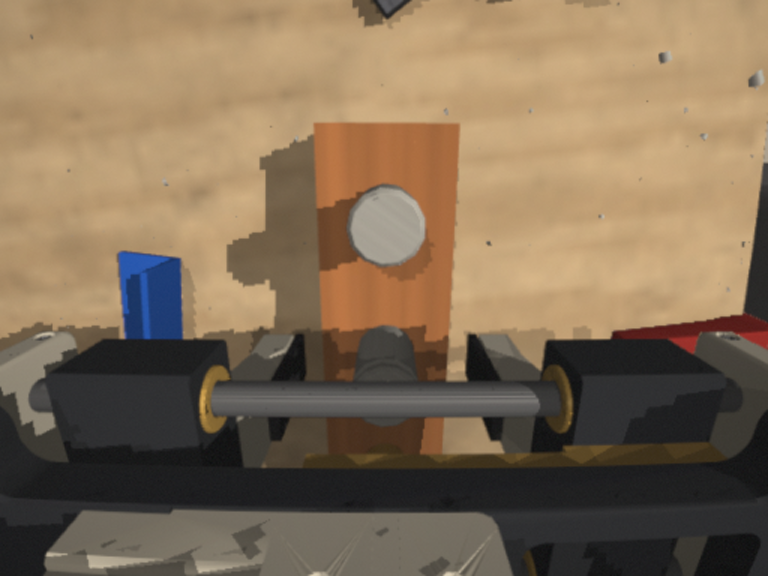

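The middle steel pin is between the jaws at (386,365). I'm closing on it.

Request:
step_arm:
  commands:
    - [[0,0,0],0]
    - [[0,0,0],0]
    - [[0,0,0],0]
    - [[0,0,0],0]
    - [[0,0,0],0]
    - [[0,0,0],0]
  gripper: 1
  grip_force: 30

```text
time_s: 6.82
tcp_pos: [0.4651, -0.1046, 0.0339]
eef_rot: [-180.0, 0.0, -98.0]
contact_force: [0.1, -0.1, 0.4]
gripper_width: 0.0245
```

Request:
step_arm:
  commands:
    - [[0,0,-10],0]
    - [[0,0,-30],0]
    - [[0,0,-35],0]
    - [[0,0,-35],0]
    - [[0,0,-35],0]
    - [[0,0,0],0]

```text
time_s: 7.58
tcp_pos: [0.4665, -0.1045, 0.182]
eef_rot: [-179.7, 0.1, -98.0]
contact_force: [-0.5, -0.0, -1.8]
gripper_width: 0.0243
```

```bash
python3 - <<'E'
from h import *
todo([.465,.25,.18],-67)
c=cap("wrist");save(c,"w4.png",None,1.5)
c=cap("top");P=cloud(c);save(c,"t4.png",(150,80,360,255),3.5)
m=(P[...,2]>.05)&(P[...,2]<.3);m[:,:195]=0;m[:,250:]=0;m[:80]=0;m[170:]=0
Q=P[m];i=np.argsort(Q[:,0])[:12];print(Q[i].round(3))
E
```

```text
tcp [ 0.4665 -0.1045  0.182 ] rot [-1.7969e+02  8.0000e-02 -9.7980e+01] q [ 11.1   3.7 -27.4   0.  -58.6 -19.1] F [-0.5 -0.  -1.8] w 0.0243 t 7.58
shift [-350.8   50.7    2.2] twist -30.98285855148589
[[0.652 0.129 0.159]
 [0.652 0.129 0.171]
 [0.652 0.169 0.134]
 [0.653 0.132 0.157]
 [0.653 0.135 0.157]
 [0.653 0.166 0.132]
 [0.653 0.144 0.143]
 [0.653 0.178 0.131]
 [0.653 0.154 0.142]
 [0.654 0.123 0.165]
 [0.654 0.123 0.177]
 [0.654 0.142 0.141]]
```

View pics/w4.png

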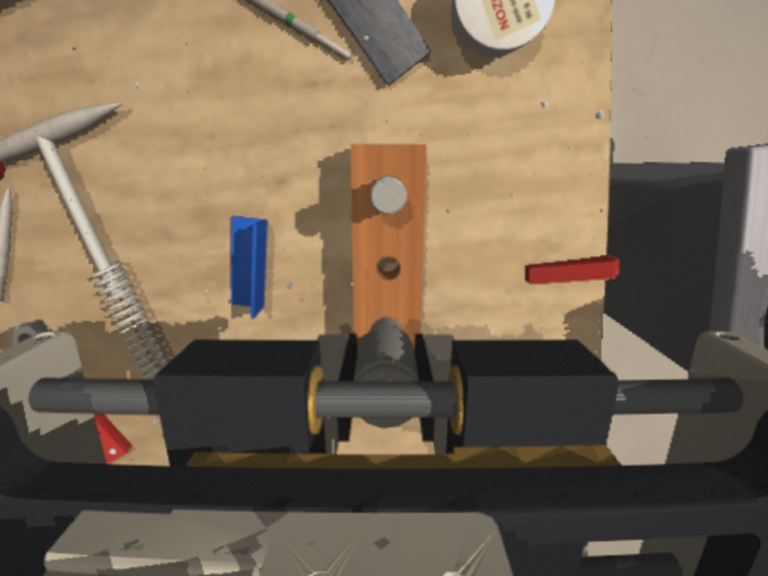

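View pics/t4.png

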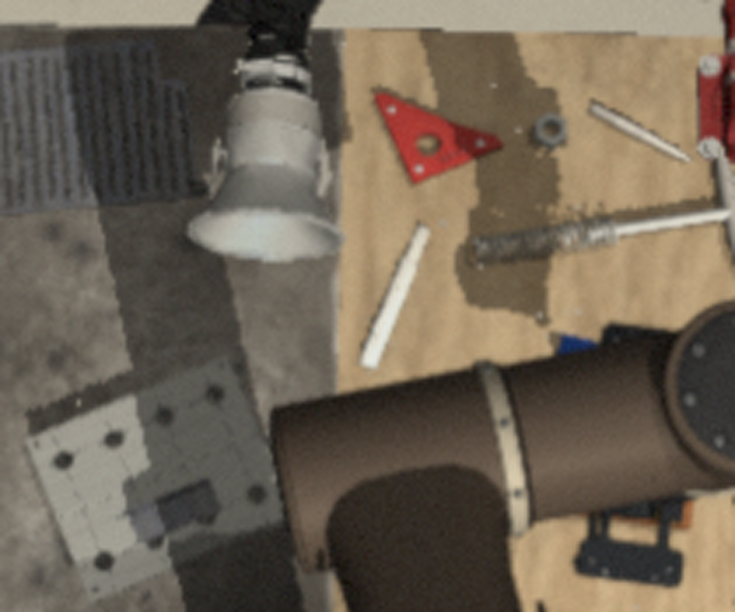

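Request:
step_arm:
  commands:
    - [[-20,3,0],0]
    - [[-34,5,0],0]
    - [[-34,5,0],0]
    - [[-34,5,0],0]
    - [[-34,5,0],0]
    - [[-34,5,0],0]
    - [[-34,5,0],0]
    - [[-34,5,0],0]
    - [[-34,5,0],0]
    - [[-34,5,0],0]
    - [[-25,3,0],-10]
    - [[0,0,0],-10]
    - [[0,0,0],-10.7]
    - [[0,0,0],0]

```text
time_s: 9.43
tcp_pos: [0.4626, 0.2496, 0.1774]
eef_rot: [179.8, -0.1, -67.4]
contact_force: [-0.8, 0.3, -1.1]
gripper_width: 0.0242
```

```bash
python3 - <<'E'
from h import *
todo([.512,.3337,.14],-67)
c=cap("wrist");save(c,"w5.png",None,1.5)
E
```

```text
tcp [0.4626 0.2496 0.1774] rot [ 1.7985e+02 -6.0000e-02 -6.7370e+01] q [ 49.7   8.8 -22.   -0.  -59.3 -27.1] F [-0.8  0.3 -1.1] w 0.0242 t 9.43
shift [-58.7 -78.   37.2] twist -0.3744639637599789
```

View pics/w5.png

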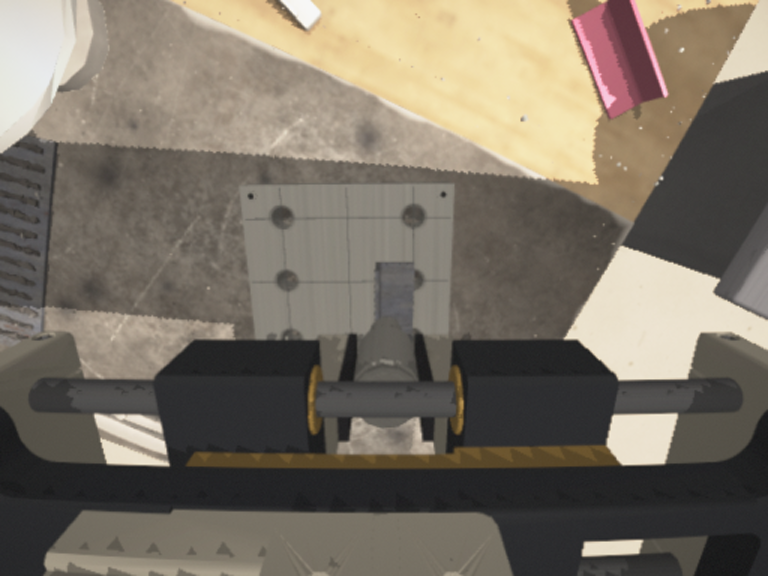

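The pin is held. The far-row bores are visible at (282,216), (287,280) and (290,337).

```bash
python3 - <<'E'
from h import *
c=cap("wrist");save(c,"w5c.png",(155,115,310,230),5)
E
```

```text
(no output)
```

View pics/w5c.png

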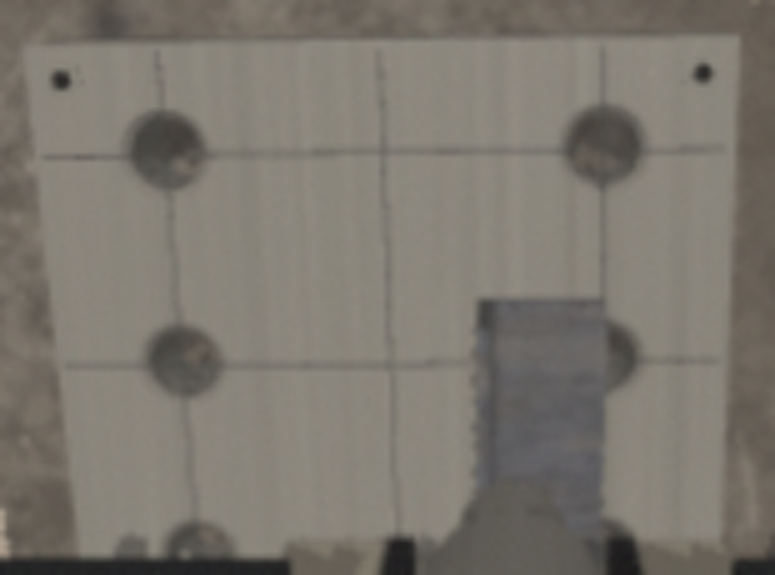

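```bash
python3 - <<'E'
from est import *
c=cap("wrist")
px=[(168,153),(183,363),(603,149),(605,360)]
W=np.array([at_z(c,(155+(x+.5)/5-.5,115+(y+.5)/5-.5),.028)[:2] for x,y in px])
A=np.array([(50,-75),(50,-25),(-50,-75),(-50,-25)])/1e3
th,t,res=fit2(A,W);print("plate yaw",np.degrees(th),t.round(4),(res*1e3).round(1).tolist())
Rm=np.array([[np.cos(th),-np.sin(th)],[np.sin(th),np.cos(th)]])
print((Rm@[.05,-.025]+t).round(4),(Rm@[.05,.025]+t).round(4))
E
```

```text
plate yaw 22.902417281262725 [0.4754 0.291 ] [[-0.3, 0.1], [-0.5, -0.3], [-0.1, 0.0], [0.9, 0.1]]
[0.5312 0.2874] [0.5118 0.3335]
```

Request:
step_arm:
  commands:
    - [[-14,-18,0],0]
    - [[-15,-20,0],0]
    - [[-15,-20,10],0]
    - [[-14.6,-19.5,20],0]
    - [[0,0,25],0]
    - [[0,0,22],0]
    - [[0,0,0],0]
    - [[0,0,0],0]

```text
time_s: 10.58
tcp_pos: [0.5127, 0.3343, 0.1027]
eef_rot: [-179.9, 0.0, -67.4]
contact_force: [0.2, 0.3, -1.6]
gripper_width: 0.0247
```

```bash
python3 - <<'E'
from h import *
todo([.5116,.3335,.064],-67)
c=cap("wrist");save(c,"w6.png",None,1.5)
E
```

```text
tcp [0.5127 0.3343 0.1027] rot [-179.95    0.    -67.36] q [ 51.4  20.7 -16.7   0.  -52.6 -28.8] F [ 0.2  0.3 -1.6] w 0.0247 t 10.57
shift [ 0.3  1.4 38.7] twist -0.3561500668059523
```

View pics/w6.png

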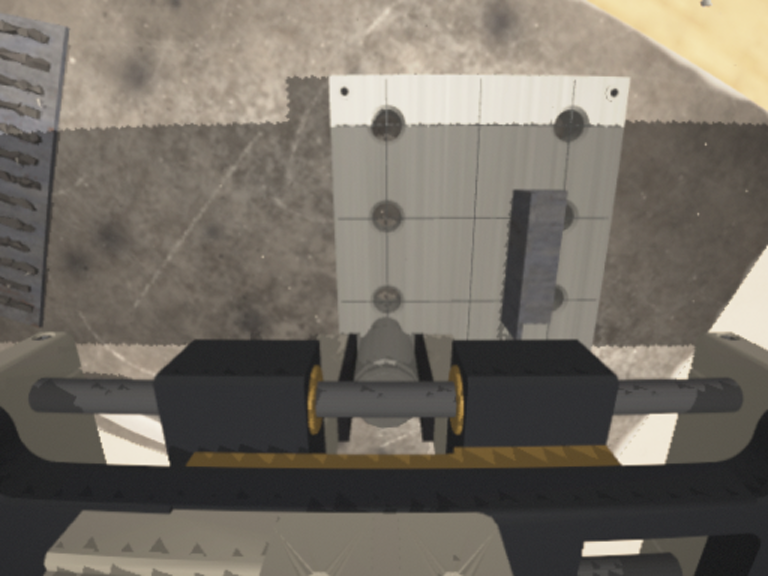

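```bash
python3 - <<'E'
from est import *
c=cap("wrist")
th=np.radians(23);Rm=np.array([[np.cos(th),-np.sin(th)],[np.sin(th),np.cos(th)]])
for y in (-75,-25,25,75): print(y,1.5*proj(c,np.append(Rm@[.05,y/1e3]+[.4753,.2909],.028)))
T=T_of(r.get_state());
print("tip",1.5*proj(c,(T@[0,0,.030,1])[:3]))
px=[(387,124),(387,216),(387,299),(569,124)]
W=np.array([at_z(c,((x+.5)/1.5-.5,(y+.5)/1.5-.5),.028)[:2] for x,y in px])
A=np.array([(50,-75),(50,-25),(50,25),(-50,-75)])/1e3
th,t,res=fit2(A,W);print("plate yaw",np.degrees(th),t.round(4),(res*1e3).round(1).tolist())
Rm=np.array([[np.cos(th),-np.sin(th)],[np.sin(th),np.cos(th)]])
print((Rm@[.05,-.025]+t).round(4),(Rm@[.05,.025]+t).round(4))
save(c,"w6c.png",(200,180,320,270),6)
E
```

```text
-75 [386.16561371 125.34384774]
-25 [386.65480571 217.22847828]
25 [387.08329755 299.25231235]
75 [387.45721087 372.04350483]
tip [384.15848866 328.70461307]
plate yaw 22.962206605287964 [0.4755 0.2901] [[0.1, 0.1], [-0.1, 0.0], [-0.1, -0.6], [0.1, 0.5]]
[0.5313 0.2866] [0.5118 0.3327]
```

View pics/w6c.png

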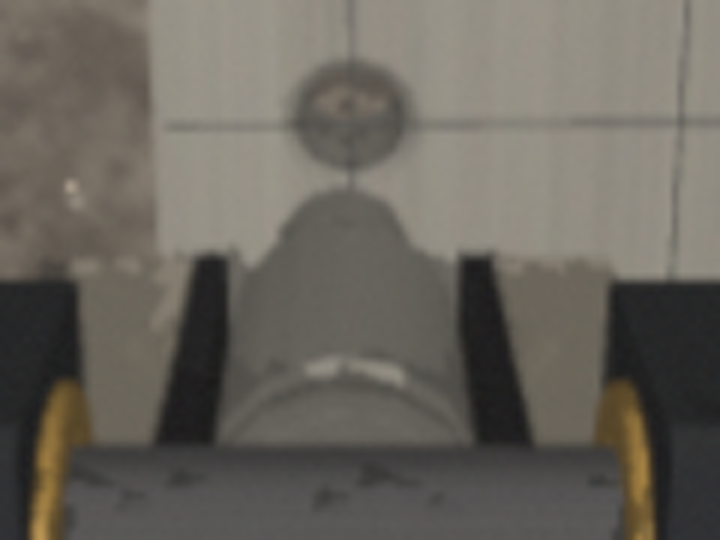

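Request:
step_arm:
  commands:
    - [[0.7,1.2,10],0]
    - [[0,0,15],0]
    - [[0,0,10],0]
    - [[0,0,6],0]
    - [[0,0,4],0]
    - [[0,0,4],0]
    - [[0,0,0],0]

```text
time_s: 11.55
tcp_pos: [0.5116, 0.3331, 0.0527]
eef_rot: [-180.0, 0.0, -67.3]
contact_force: [1.7, 1.0, -1.8]
gripper_width: 0.0245
```

Request:
step_arm:
  commands:
    - [[0,0,4],0]
    - [[0,0,4],0]
    - [[0,0,4],0]
    - [[0,0,4],0]
    - [[0,0,2],0]
    - [[0,0,1],0]
    - [[0,0,0],0]

```text
time_s: 12.42
tcp_pos: [0.5117, 0.3332, 0.0358]
eef_rot: [-179.9, 0.0, -67.3]
contact_force: [-4.6, -1.1, 15.3]
gripper_width: 0.0245
```

Request:
step_arm:
  commands:
    - [[-0.3,0.8,-1],0]
    - [[0,0,0],0]
    - [[0,0,1],0]
    - [[0,0,1],0]
    - [[0,0,1],0]
    - [[0,0,0],0]

```text
time_s: 13.18
tcp_pos: [0.5116, 0.3333, 0.0356]
eef_rot: [-179.8, -0.0, -67.2]
contact_force: [-6.1, -5.9, 30.4]
gripper_width: 0.0248
```

```bash
python3 - <<'E'
from h import *
todo([.5116,.3335,.032],-67)
c=cap("wrist");save(c,"w7.png",None,1.5)
E
```

```text
tcp [0.5116 0.3333 0.0356] rot [-1.7983e+02 -1.0000e-02 -6.7210e+01] q [ 51.4  24.9 -20.6   0.1 -44.3 -28.7] F [-6.1 -5.9 30.4] w 0.0248 t 13.18
shift [-0.2 -0.1  3.6] twist -0.21356904411800315
```

View pics/w7.png

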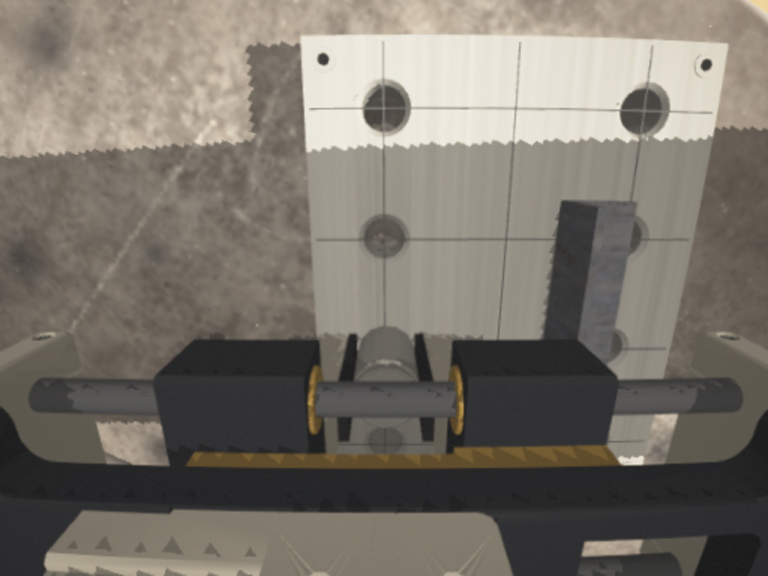

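The plate sits on the 4 mm sheet, so its top is at z ≈ 0.032 m. With the TCP at 0.0356 the pin is seated. I'll relieve the push and release.

Request:
step_arm:
  commands:
    - [[0,0,-3],0]
    - [[0,0,0],0]
    - [[0,0,0],0]
    - [[0,0,0],0]
  gripper: 0.5

```text
time_s: 13.72
tcp_pos: [0.5102, 0.3327, 0.0342]
eef_rot: [179.9, -0.0, -67.3]
contact_force: [-0.8, -0.1, -0.9]
gripper_width: 0.0437
```

Request:
step_arm:
  commands:
    - [[0,0,-15],0]
    - [[0,0,-35],0]
    - [[0,0,-35],0]
    - [[0,0,-30],0]
    - [[0,0,0],0]

```text
time_s: 14.35
tcp_pos: [0.5119, 0.3342, 0.1538]
eef_rot: [-179.7, 0.1, -67.3]
contact_force: [0.0, 0.3, 0.1]
gripper_width: 0.0438
```

```bash
python3 - <<'E'
from h import *
todo([.465,.25,.18],-67)
c=cap("wrist");save(c,"w8.png",None,1.5)
E
```

```text
tcp [0.5119 0.3342 0.1538] rot [-1.7968e+02  1.3000e-01 -6.7270e+01] q [ 51.5  17.6 -13.7   0.  -58.4 -28.8] F [0.  0.3 0.1] w 0.0438 t 14.35
shift [ 59.5  75.6 -26.7] twist -0.274055715040447
```

View pics/w8.png

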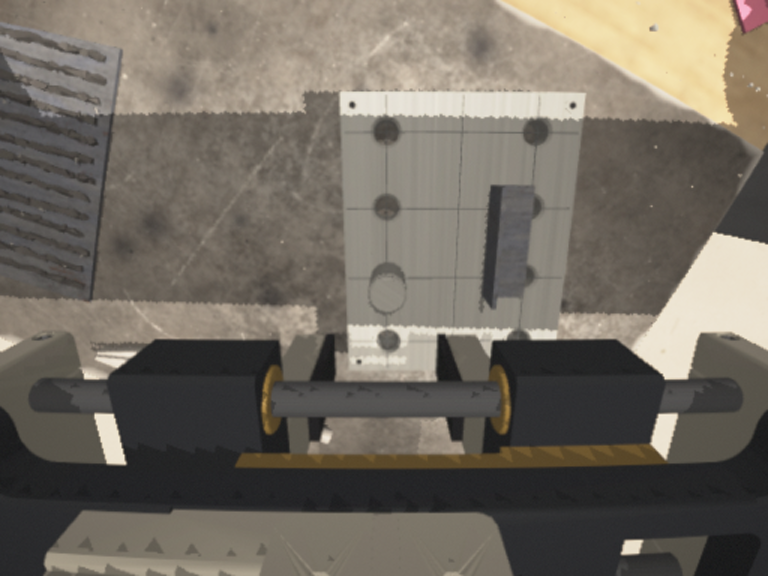

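The pin stands in the left bore, with its head at (387,288). I'll check the head height and update the plate fit with z = 0.032.

```bash
python3 - <<'E'
from est import *
c=cap("wrist");P=cloud(c)
z=P[...,2]
print("head z",np.median(z[189:198,253:264]),"plate z",np.median(z[95:125,275:300]),np.median(z[150:200,235:245]))
save(c,"w8c.png",(225,55,395,240),4)
E
```

```text
head z 0.07108541168538893 plate z 0.030981415521725703 0.031175434987759043
```

View pics/w8c.png

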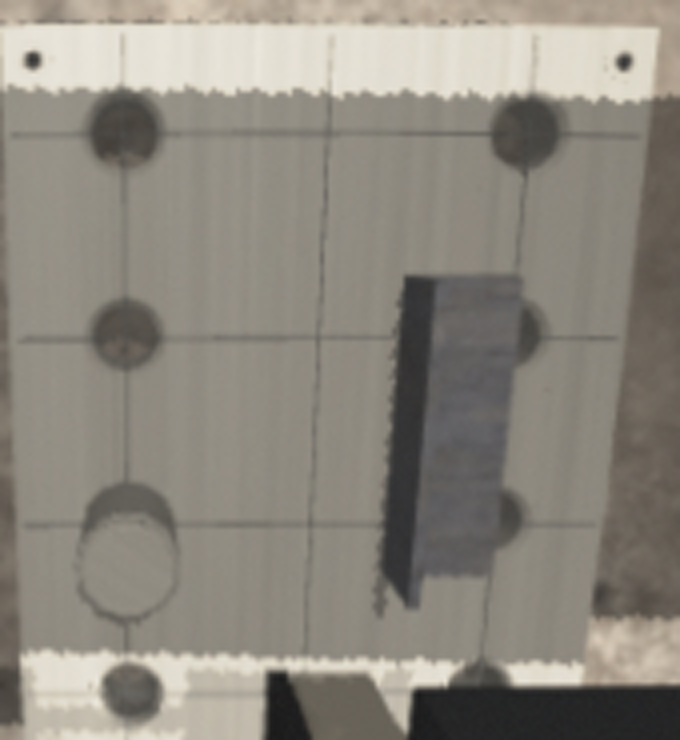

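```bash
python3 - <<'E'
from est import *
c=cap("wrist")
q=lambda x,y:(225+(x+.5)/4-.5,55+(y+.5)/4-.5)
px=[(124,132),(126,338),(130,692),(527,134),(482,690)]
W=np.array([at_z(c,q(*p),.032)[:2] for p in px])
A=np.array([(50,-75),(50,-25),(50,75),(-50,-75),(-50,75)])/1e3
th,t,res=fit2(A,W);print("plate yaw",np.degrees(th),t.round(4),(res*1e3).round(1).tolist())
Rm=np.array([[np.cos(th),-np.sin(th)],[np.sin(th),np.cos(th)]])
print((Rm@[.05,-.025]+t).round(4),(Rm@[.05,.025]+t).round(4))
print("pinhead",at_z(c,q(128,567),.072))
# angle: flat leg z=.035 bottom corners ; top ridge z=.062
for n,p,z in [("top ridge out",(404,276),.062),("flat right-top",(522,277),.035),("flat right-bot",(495,575),.035),("flat left at -y",(436,277),.035),("flat root +y",(420,572),.035)]: 
    w=at_z(c,q(*p),z)[:2]; print(n,w.round(4),(Rm.T@(w-t)*1e3).round(1))
E
```

```text
plate yaw 23.276331234881514 [0.4748 0.2892] [[0.3, -0.2], [0.2, -0.1], [-0.3, 1.1], [-0.3, -1.3], [-0.0, 0.5]]
[0.5306 0.286 ] [0.5109 0.3319]
pinhead [0.511145   0.33075066 0.072     ]
top ridge out [0.4791 0.2462] [-13.1 -41.2]
flat right-top [0.4448 0.2331] [-49.8 -39.6]
flat right-bot [0.4137 0.3055] [-49.7  39.1]
flat left at -y [0.4648 0.2417] [-28.  -39.7]
flat root +y [0.4331 0.3127] [-29.1  38. ]
```

Request:
step_arm:
  commands:
    - [[16,9,-20],0]
    - [[35,19.4,-16],0]
    - [[35,19.4,0],0]
    - [[35,19.4,0],0]
    - [[35,19.4,0],0]
    - [[35,19.4,0],0]
    - [[35,19.4,0],0]
    - [[35,19.4,0],0]
    - [[35,19.4,0],0]
    - [[35,19.4,0],0]
    - [[35,19.4,0],0]
    - [[35,19.4,0],0]
    - [[35,19.4,0],0]
    - [[0,0,10],10]
    - [[0,0,20],10]
    - [[0,0,20],10.6]
    - [[0,0,10],0]
    - [[0,0,0],0]
  gripper: 0.3

```text
time_s: 16.75
tcp_pos: [0.4551, -0.1629, 0.1257]
eef_rot: [179.9, -0.0, -97.7]
contact_force: [-0.5, 0.3, 0.3]
gripper_width: 0.061
```

```bash
python3 - <<'E'
from h import *
todo([.457,-.162,.034],-98)
c=cap("wrist");save(c,"w9.png",None,1.5)
E
```

```text
tcp [ 0.4551 -0.1629  0.1257] rot [ 1.7993e+02 -2.0000e-02 -9.7670e+01] q [  3.7   7.9 -30.9   0.  -51.2 -11.4] F [-0.5  0.3  0.3] w 0.061 t 16.75
shift [-1.1 -1.8 91.7] twist 0.3301483870707216
```

View pics/w9.png

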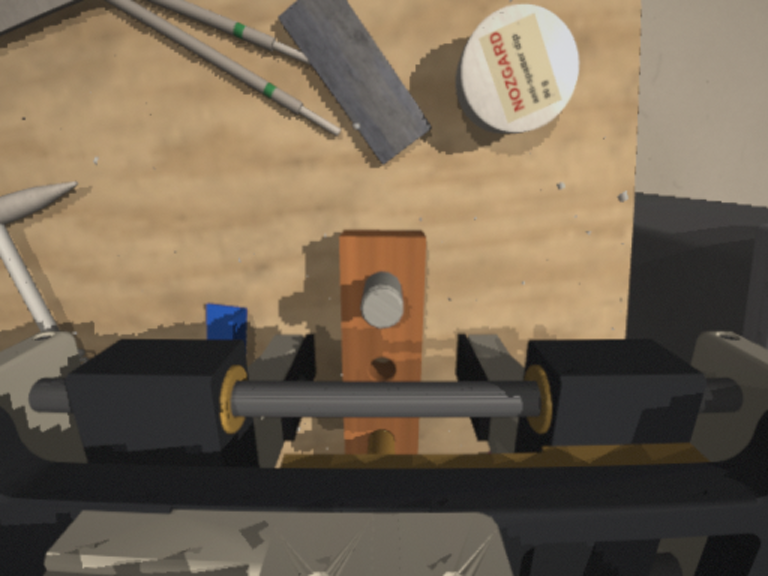

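```bash
python3 - <<'E'
from h import *
c=cap("wrist");print(at_z(c,((383.5)/1.5-.5,(306.5)/1.5-.5),.070))
todo([.457,-.163,.034],-98)
E
```

```text
[ 0.45643894 -0.16610085  0.07      ]
tcp [ 0.4561 -0.1627  0.1266] rot [-1.7996e+02 -1.0000e-02 -9.7730e+01] q [  3.7   7.9 -30.8   0.  -51.2 -11.5] F [-0.2 -0.6 -0.4] w 0.0614 t 16.85
shift [ 0.1 -0.9 92.6] twist 0.2680705767518816
```

Request:
step_arm:
  commands:
    - [[0.6,-0.9,20],0]
    - [[0,0,30],0]
    - [[0,0,25],0]
    - [[0,0,17.5],0]
    - [[0,0,0],0]
    - [[0,0,0],0]

```text
time_s: 17.6
tcp_pos: [0.4574, -0.1633, 0.0344]
eef_rot: [-179.9, 0.0, -97.8]
contact_force: [0.1, 0.3, -0.2]
gripper_width: 0.0617
```

Request:
step_arm:
  commands:
    - [[0,0,0],0]
    - [[0,0,0],0]
    - [[0,0,0],0]
    - [[0,0,0],0]
    - [[0,0,0],0]
  gripper: 1

```text
time_s: 18.23
tcp_pos: [0.4567, -0.1633, 0.0335]
eef_rot: [-180.0, -0.0, -97.9]
contact_force: [0.3, -0.2, 1.3]
gripper_width: 0.0245
```

Request:
step_arm:
  commands:
    - [[0,0,-10],0]
    - [[0,0,-30],0]
    - [[0,0,-35],0]
    - [[0,0,-35],0]
    - [[0,0,-35],0]
    - [[0,0,0],0]

```text
time_s: 18.98
tcp_pos: [0.458, -0.1634, 0.1815]
eef_rot: [-179.7, 0.0, -97.9]
contact_force: [0.3, -0.5, -2.1]
gripper_width: 0.0242
```

```bash
python3 - <<'E'
from h import *
todo([.465,.25,.18],-67)
c=cap("wrist");save(c,"w10.png",None,1.5)
E
```

```text
tcp [ 0.458  -0.1634  0.1815] rot [-1.7969e+02  3.0000e-02 -9.7880e+01] q [  3.6   4.5 -26.5   0.  -58.6 -11.5] F [ 0.3 -0.5 -2.1] w 0.0242 t 18.98
shift [-410.5   49.8    1.5] twist -30.882620994110766
```

View pics/w10.png

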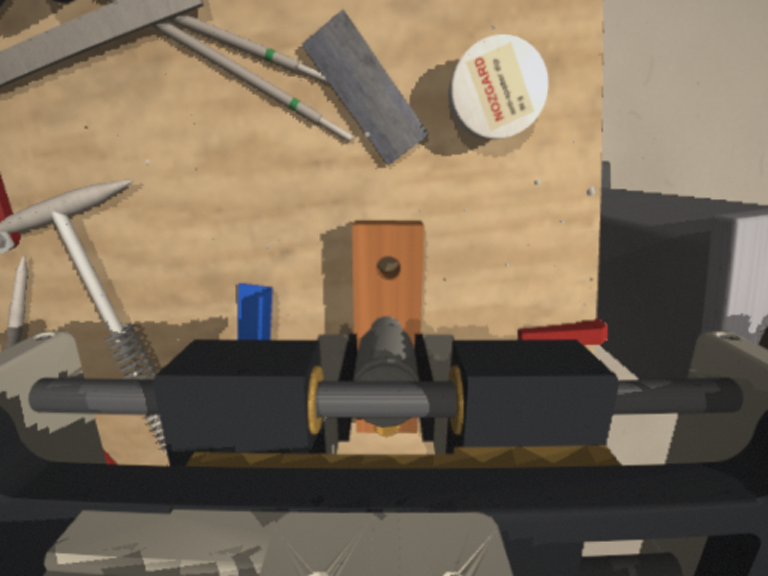

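The second pin is held. I'm carrying it toward the right bore.

Request:
step_arm:
  commands:
    - [[-20,3,0],0]
    - [[-35,4,0],0]
    - [[-35,4,0],0]
    - [[-35,4,0],0]
    - [[-35,4,0],0]
    - [[-35,4,0],0]
    - [[-35,4,0],0]
    - [[-35,4,0],0]
    - [[-35,4,0],0]
    - [[-35,4,0],0]
    - [[-35,4,0],0]
    - [[-35,4,0],0]
    - [[-20,3,0],-10]
    - [[0,0,0],-10]
    - [[0,0,0],-10.8]
    - [[0,0,0],0]

```text
time_s: 21.02
tcp_pos: [0.4647, 0.2639, 0.177]
eef_rot: [179.9, -0.1, -67.2]
contact_force: [0.1, -0.8, -2.3]
gripper_width: 0.0246
```

```bash
python3 - <<'E'
from h import *
todo([.5312,.2872,.10],-67.2)
E
```

```text
tcp [0.4647 0.2639 0.177 ] rot [ 1.7986e+02 -5.0000e-02 -6.7240e+01] q [ 50.6   9.7 -21.   -0.  -59.5 -27.8] F [ 0.1 -0.8 -2.3] w 0.0246 t 21.02
shift [  4.2 -70.5  76.8] twist -0.0367289715208301
```

Request:
step_arm:
  commands:
    - [[1,-16,0],0]
    - [[1,-18,0],0]
    - [[1,-18,10],0]
    - [[1,-18.3,20],0]
    - [[0,0,25],0]
    - [[0,0,20],0]
    - [[0,0,0],0]
    - [[0,0,0],0]

```text
time_s: 22.02
tcp_pos: [0.5324, 0.2883, 0.1036]
eef_rot: [-180.0, -0.0, -67.2]
contact_force: [-0.5, 0.5, -1.7]
gripper_width: 0.0245
```

```bash
python3 - <<'E'
from est import *
todo([.5312,.2872,.053],-67.2)
c=cap("wrist");save(c,"w11.png",None,1.5)
E
```

```text
tcp [0.5324 0.2883 0.1036] rot [-1.7998e+02 -1.0000e-02 -6.7200e+01] q [ 46.9  20.1 -17.5   0.  -52.5 -24.1] F [-0.5  0.5 -1.7] w 0.0245 t 22.02
shift [ 0.5  1.6 50.6] twist 0.0010945519642007184
```

View pics/w11.png

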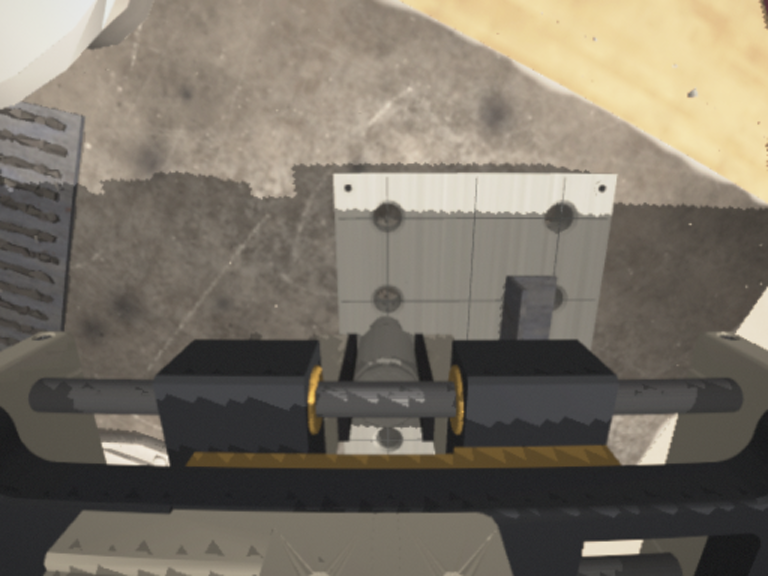

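Request:
step_arm:
  commands:
    - [[0.6,1.4,10],0]
    - [[0,0,15],0]
    - [[0,0,10],0]
    - [[0,0,6],0]
    - [[0,0,4],0]
    - [[0,0,5],0]
    - [[0,0,0],0]

```text
time_s: 22.95
tcp_pos: [0.531, 0.2874, 0.0532]
eef_rot: [-180.0, 0.0, -67.2]
contact_force: [1.0, 1.4, -2.3]
gripper_width: 0.0242
```

Request:
step_arm:
  commands:
    - [[0,0,4],0]
    - [[0,0,4],0]
    - [[0,0,4],0]
    - [[0,0,3],0]
    - [[0,0,2],0]
    - [[0,0,0],0]

```text
time_s: 23.7
tcp_pos: [0.5311, 0.2874, 0.0363]
eef_rot: [-180.0, 0.0, -67.2]
contact_force: [3.5, 3.0, -4.4]
gripper_width: 0.0246
```

Request:
step_arm:
  commands:
    - [[0,0,1],0]
    - [[0,0,1],0]
    - [[0,0,0],0]
    - [[0,0,0],0]

```text
time_s: 24.2
tcp_pos: [0.5312, 0.2874, 0.0355]
eef_rot: [-179.9, 0.0, -67.1]
contact_force: [0.3, 3.2, 7.0]
gripper_width: 0.0246
```

Seated. I'll release, lift and check.

Request:
step_arm:
  commands:
    - [[0,0,-1],0]
    - [[0,0,0],0]
    - [[0,0,0],0]
    - [[0,0,0],0]
  gripper: 0.5

```text
time_s: 24.7
tcp_pos: [0.5304, 0.2866, 0.035]
eef_rot: [179.9, -0.0, -67.2]
contact_force: [0.3, 0.3, 0.1]
gripper_width: 0.0436
```

Request:
step_arm:
  commands:
    - [[0,0,-15],0]
    - [[0,0,-35],0]
    - [[0,0,-35],0]
    - [[0,0,-35],0]
    - [[0,0,-15],0]
    - [[0,0,0],0]

```text
time_s: 25.45
tcp_pos: [0.531, 0.2874, 0.1717]
eef_rot: [-179.9, 0.1, -67.2]
contact_force: [0.3, -0.5, -1.1]
gripper_width: 0.0437
```

```bash
python3 - <<'E'
from est import *
todo([.43,.30,.15],-157)
c=cap("wrist");save(c,"w12.png",None,1.5)
E
```

```text
tcp [0.531  0.2874 0.1717] rot [-1.7987e+02  6.0000e-02 -6.7160e+01] q [ 46.9  16.1 -13.2  -0.  -60.6 -24.1] F [ 0.3 -0.5 -1.1] w 0.0437 t 25.45
shift [-50.8  88.3  21.6] twist 89.84288294595166
```

View pics/w12.png

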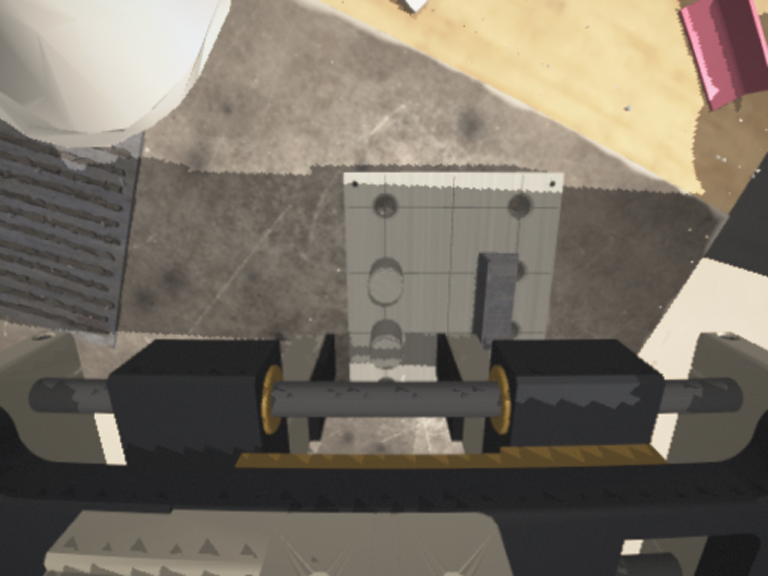

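Both pins are in the bores, with heads at (386,282) and (386,345). Next I turn the gripper square to the plate, with the jaws along the angle and the camera on the robot side, and measure the angle.

```bash
python3 - <<'E'
from h import *
c=cap("wrist");z=cloud(c)[...,2];print("R head z",np.median(z[187:196,253:262]),"L",np.median(z[225:233,253:262]),"plate",np.median(z[145:165,280:300]))
E
```

```text
R head z 0.07102663881549409 L 0.07063516254541602 plate 0.03115194882938238
```

Request:
step_arm:
  commands:
    - [[0,0,0],10]
    - [[0,0,0],10]
    - [[0,0,0],10]
    - [[0,0,0],10]
    - [[0,0,0],10]
    - [[0,0,0],10]
    - [[0,0,0],10]
    - [[0,0,0],10]
    - [[0,0,0],9.8]
    - [[20,0,0],0]
    - [[35,0,0],0]
    - [[20,0,0],0]
    - [[0,0,0],0]
    - [[0,0,0],0]
  gripper: 0.77

```text
time_s: 27.3
tcp_pos: [0.4619, 0.2578, 0.1698]
eef_rot: [-180.0, -0.0, -156.9]
contact_force: [0.7, 0.6, 0.1]
gripper_width: 0.02
```

```bash
python3 - <<'E'
from h import *
todo([.4424,.2762,.08],-157)
c=cap("wrist");save(c,"w13.png",None,1.5)
E
```

```text
tcp [0.4619 0.2578 0.1698] rot [-1.7997e+02 -4.0000e-02 -1.5694e+02] q [  50.4    9.5  -22.3    0.   -58.2 -117.4] F [0.7 0.6 0.1] w 0.02 t 27.3
shift [10.7 24.6 89.7] twist 0.05609458790809185
```

View pics/w13.png

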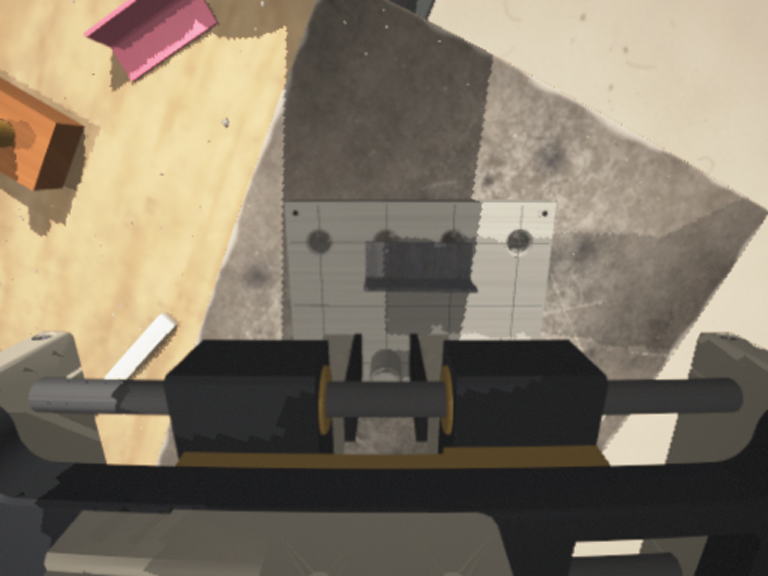

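The camera now sees the angle's inside. The flat leg spans about (367–473, 242–285), with the upright at (375–475, 285).

```bash
python3 - <<'E'
from h import *
c=cap("wrist");save(c,"w13c.png",(185,130,380,230),4)
E
```

```text
(no output)
```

View pics/w13c.png

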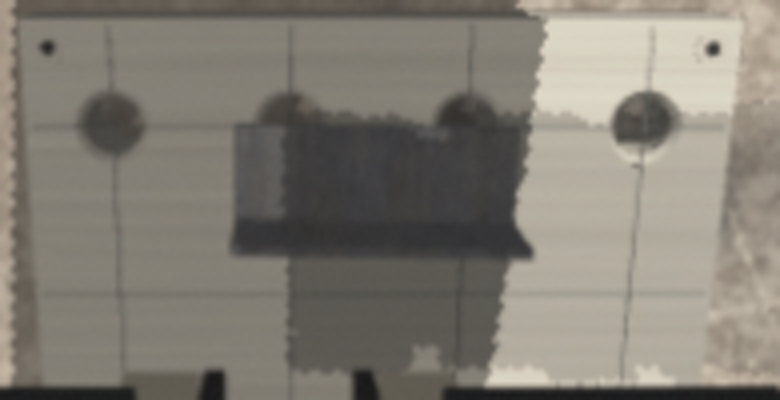

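```bash
python3 - <<'E'
from est import *
c=cap("wrist")
q=lambda x,y:(185+(x+.5)/4-.5,130+(y+.5)/4-.5)
px=[(113,126),(645,127)]  # near row y=-75, +75
W=np.array([at_z(c,q(*p),.032)[:2] for p in px])
th=np.radians(23);Rm=np.array([[np.cos(th),-np.sin(th)],[np.sin(th),np.cos(th)]]);t=np.array([.4753,.2908])
loc=lambda w:(Rm.T@(w-t)*1e3)
for w in W: print("near bore",loc(w).round(1))
off=np.mean([loc(W[0])-[-50,-75],loc(W[1])-[-50,75]],axis=0);print("off",off)
for n,p,z in [("flat edge -y",(235,127),.035),("flat edge +y",(530,127),.035),("root -y",(235,218),.035),("root +y",(516,218),.035),("top -y",(231,253),.062),("top +y",(533,257),.062)]:
    print(n,(loc(at_z(c,q(*p),z)[:2])-off).round(1))
E
```

```text
near bore [-50.1 -75. ]
near bore [-50.   74.7]
off [-0.0297373  -0.13826103]
flat edge -y [-50.3 -40.4]
flat edge +y [-50.4  41.5]
root -y [-24.1 -40.8]
root +y [-24.2  39.2]
top -y [-22.  -40.6]
top +y [-20.9  38.3]
```

Request:
step_arm:
  commands:
    - [[6,12,0],0]
    - [[6.2,12.7,0],0]
    - [[0,0,30],0]
    - [[0,0,35],0]
    - [[0,0,25],0]
    - [[0,0,0],0]
    - [[0,0,0],0]

```text
time_s: 28.32
tcp_pos: [0.441, 0.2764, 0.0813]
eef_rot: [180.0, 0.1, -156.9]
contact_force: [0.9, 0.6, 0.4]
gripper_width: 0.0198
```

```bash
python3 - <<'E'
from h import *
todo([.4410,.2757,.040],-157)
c=cap("wrist");save(c,"w14.png",None,1.5)
c=cap("side");save(c,"s14.png",None,1.5)
E
```

```text
tcp [0.441  0.2764 0.0813] rot [ 1.7999e+02  6.0000e-02 -1.5691e+02] q [  53.7   14.4  -29.6    0.   -45.9 -120.6] F [0.9 0.6 0.4] w 0.0198 t 28.32
shift [ 0.4 -0.7 41.3] twist 0.08677535412695647
```

View pics/w14.png

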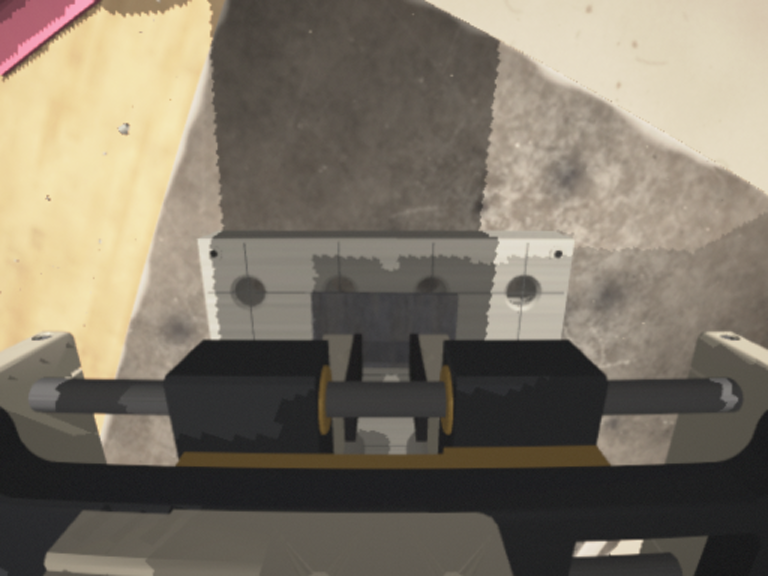

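View pics/s14.png

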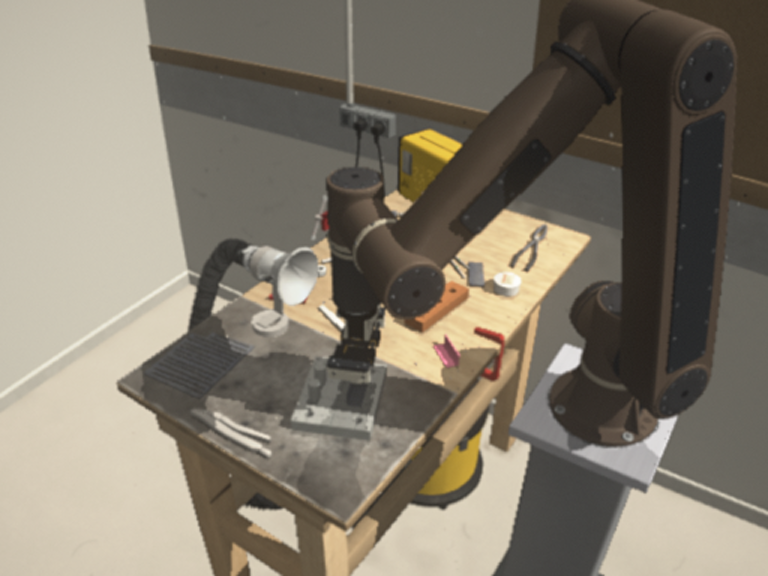

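The fingers are centred on the angle (flat leg 313–458, tool centre 386). I'm lowering into the angle.

Request:
step_arm:
  commands:
    - [[0,0,15],0]
    - [[0,0,15],0]
    - [[0,0,8],0]
    - [[0,0,3],0]
    - [[0,0,1],0]
    - [[0,0,0],0]

```text
time_s: 29.18
tcp_pos: [0.4409, 0.2758, 0.0385]
eef_rot: [180.0, 0.0, -157.0]
contact_force: [0.2, -0.2, -0.1]
gripper_width: 0.0201
```

Request:
step_arm:
  commands:
    - [[0,0,1],0]
    - [[0,0,1],0]
    - [[0,0,1],0]
    - [[0,0,0],0]

```text
time_s: 29.68
tcp_pos: [0.4408, 0.2756, 0.0353]
eef_rot: [-180.0, -0.0, -157.0]
contact_force: [-0.4, -0.0, 0.7]
gripper_width: 0.0204
```

Request:
step_arm:
  commands:
    - [[0,0,0.5],0]
    - [[-2,0,0],0]
    - [[-2,0,0],0]
    - [[-2,0,0],0]
    - [[-2,0,0],0]
    - [[-2,0,0],0]
    - [[-2,0,0],0]

```text
time_s: 30.55
tcp_pos: [0.4508, 0.2792, 0.0353]
eef_rot: [-179.9, -0.1, -157.0]
contact_force: [-5.8, -2.7, 11.7]
gripper_width: 0.0206
```

```bash
python3 - <<'E'
from h import *
todo([.4410,.2757,.040],-157)
c=cap("wrist");save(c,"w15.png",None,1.5)
E
```

```text
tcp [0.4508 0.2792 0.0353] rot [-1.7994e+02 -1.3000e-01 -1.5697e+02] q [  53.    19.   -30.8   -0.   -40.3 -119.9] F [-5.8 -2.7 11.7] w 0.0206 t 30.55
shift [10.4  0.6 -4.7] twist 0.03173750734282521
```

View pics/w15.png

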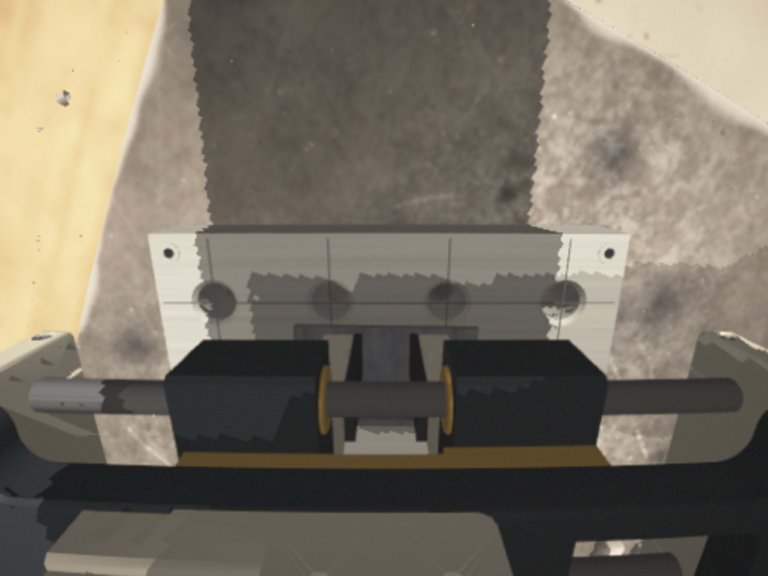

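The angle follows squarely, with its rear edge at (295–478, 327). I'll continue with a lighter down-press.

Request:
step_arm:
  commands:
    - [[-3,0,-0.5],0]
    - [[-3,0,0],0]
    - [[-3,0,0],0]
    - [[-3,0,0],0]
    - [[-3,0,0],0]
    - [[-3,0,0],0]
    - [[-3,0,0],0]
    - [[0,0,0],0]

```text
time_s: 31.6
tcp_pos: [0.4713, 0.2884, 0.0354]
eef_rot: [-180.0, -0.0, -157.0]
contact_force: [-1.7, -1.8, 3.0]
gripper_width: 0.0203
```

```bash
python3 - <<'E'
from h import *
todo([.4410,.2757,.040],-157)
c=cap("wrist");save(c,"w16.png",None,1.5)
E
```

```text
tcp [0.4713 0.2884 0.0354] rot [-1.7998e+02 -2.0000e-02 -1.5696e+02] q [  51.8   20.7  -28.     0.   -41.3 -118.7] F [-1.7 -1.8  3. ] w 0.0203 t 31.6
shift [32.9  0.2 -4.6] twist 0.03882452659919977
```

View pics/w16.png

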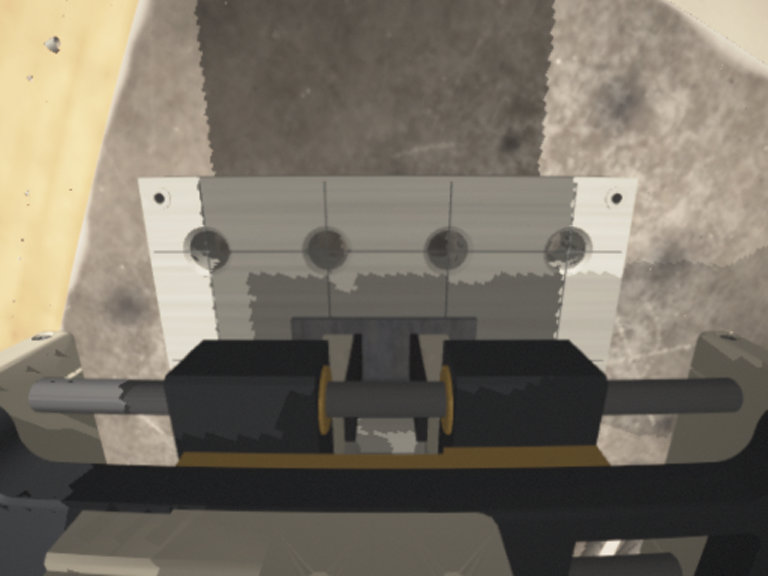

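Request:
step_arm:
  commands:
    - [[-3,0,0],0]
    - [[-3,0,0],0]
    - [[-3,0,0],0]
    - [[-3,0,0],0]
    - [[-3,0,0],0]
    - [[-3,0,0],0]
    - [[-3,0,0],0]
    - [[-2,0,0],0]
    - [[0,0,0],0]

```text
time_s: 32.78
tcp_pos: [0.4927, 0.2977, 0.0354]
eef_rot: [180.0, 0.0, -157.0]
contact_force: [-1.7, -2.3, 3.2]
gripper_width: 0.0203
```

```bash
python3 - <<'E'
from h import *
todo([.4983,.2997,.035],-157)
c=cap("wrist");save(c,"w17.png",None,1.5)
q=lambda x,y:((x+.5)/1.5-.5,(y+.5)/1.5-.5)
th=np.radians(23);Rm=np.array([[np.cos(th),-np.sin(th)],[np.sin(th),np.cos(th)]]);t=np.array([.4753,.2908])
print("tcp plate",Rm.T@(np.array(r.get_state()["tcp_pos"])[:2]-t)*1e3)
E
```

```text
tcp [0.4927 0.2977 0.0354] rot [ 1.8000e+02  2.0000e-02 -1.5696e+02] q [  50.6   22.4  -25.1    0.   -42.5 -117.6] F [-1.7 -2.3  3.2] w 0.0203 t 32.77
shift [-6.  -0.4  0.4] twist 0.043693426418144554
tcp plate [18.69348648 -0.47583766]
```

View pics/w17.png

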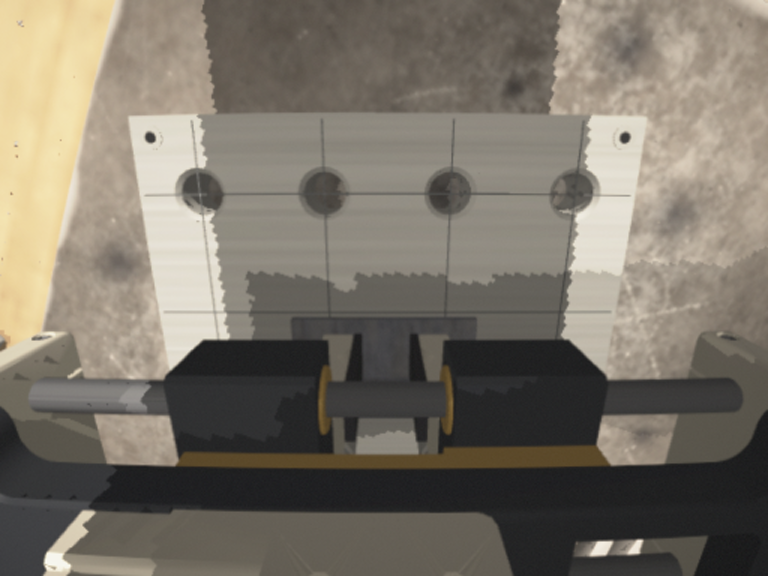

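Request:
step_arm:
  commands:
    - [[-1,0,0],0]
    - [[-1,0,0],0]
    - [[-1,0,0],0]
    - [[-1,0,0],0]
    - [[-1,0,0],0]
    - [[0,0,0],0]

```text
time_s: 33.58
tcp_pos: [0.4969, 0.2995, 0.0353]
eef_rot: [-180.0, -0.0, -157.0]
contact_force: [-2.6, -1.7, 5.3]
gripper_width: 0.0204
```

Request:
step_arm:
  commands:
    - [[-1,0,0],0]
    - [[-1,0,0],0]
    - [[0,0,0],0]

```text
time_s: 33.95
tcp_pos: [0.4979, 0.2997, 0.0354]
eef_rot: [-180.0, -0.1, -157.0]
contact_force: [-7.1, -2.7, 8.5]
gripper_width: 0.0201
```

Request:
step_arm:
  commands:
    - [[-0.5,0,0.2],0]
    - [[-0.5,0,0.2],0]
    - [[-0.5,0,0],0]
    - [[0,0,0],0]
    - [[0,0,0],0]

```text
time_s: 34.58
tcp_pos: [0.4982, 0.2998, 0.0354]
eef_rot: [-180.0, -0.2, -157.0]
contact_force: [-12.6, -2.9, 16.3]
gripper_width: 0.0202
```

```bash
python3 - <<'E'
from h import *
todo([.4983,.2997,.035],-157)
print(r.get_state()["moment"])
c=cap("wrist");save(c,"w18.png",None,1.5)
c=cap("top");save(c,"t18.png",(150,170,250,255),7)
th=np.radians(23);Rm=np.array([[np.cos(th),-np.sin(th)],[np.sin(th),np.cos(th)]]);t=np.array([.4753,.2908])
s=r.get_state();print("tcp plate",Rm.T@(np.array(s["tcp_pos"])[:2]-t)*1e3,"F plate",Rm.T@np.array(s["contact_force"])[:2])
E
```

```text
tcp [0.4982 0.2998 0.0354] rot [-179.97   -0.19 -156.97] q [ 5.030e+01  2.290e+01 -2.410e+01 -1.000e-01 -4.320e+01 -1.172e+02] F [-12.6  -2.9  16.3] w 0.0202 t 34.58
shift [-0.  -0.1  0.4] twist 0.025598572279989185
[-0.92463253  4.57237296 -0.0153542 ]
tcp plate [24.61224147 -0.68854003] F plate [-13.17294491   2.67619864]
```

View pics/w18.png

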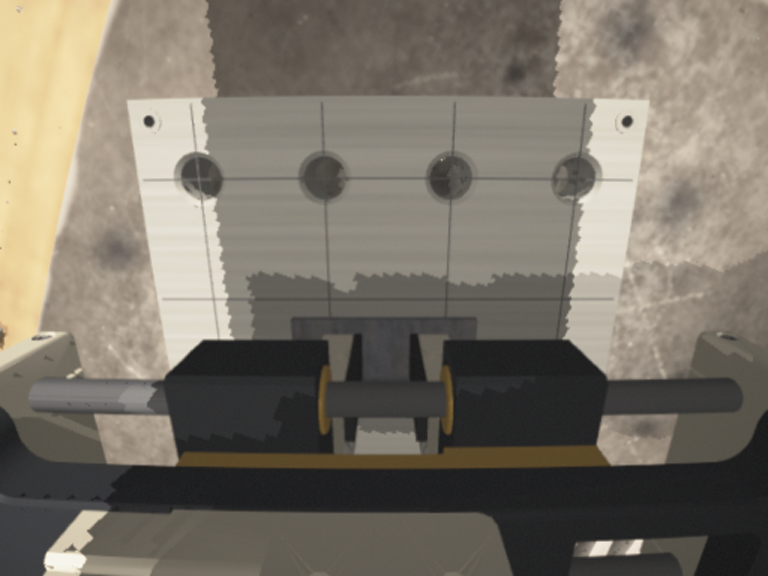

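View pics/t18.png

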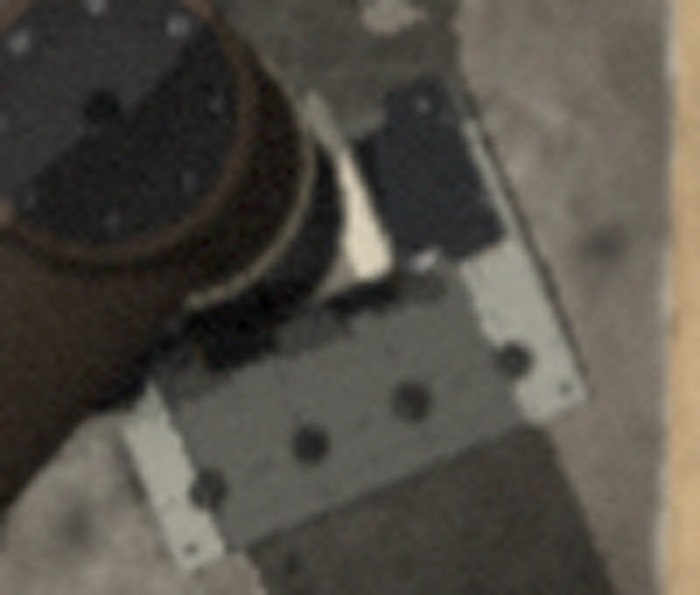

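Request:
step_arm:
  commands:
    - [[-0.5,0,0],0]
    - [[-0.5,0,0],0]
    - [[-0.5,0,0],0]
    - [[0,0,0],0]
    - [[0,0,0],0]
    - [[0,0,0],0]
    - [[0,0,0],0]

```text
time_s: 35.55
tcp_pos: [0.4984, 0.2998, 0.0354]
eef_rot: [-180.0, -0.3, -157.0]
contact_force: [-19.0, -3.4, 21.5]
gripper_width: 0.02
```

```bash
python3 - <<'E'
from h import *
todo([.4983,.2997,.035],-157)
th=np.radians(23);Rm=np.array([[np.cos(th),-np.sin(th)],[np.sin(th),np.cos(th)]]);t=np.array([.4753,.2908])
s=r.get_state();print("tcp plate",Rm.T@(np.array(s["tcp_pos"])[:2]-t)*1e3,"F plate",Rm.T@np.array(s["contact_force"])[:2],s["moment"],s["qd"].round(2))
c=cap("wrist");z=cloud(c)[...,2];print("flat leg z",np.median(z[214:222,200:215]),np.median(z[214:222,300:315]),"plate z",np.median(z[140:180,235:280]))
save(c,"w19.png",(180,180,335,310),5)
c=cap("side");save(c,"s19.png",(180,200,300,300),6)
E
```

```text
tcp [0.4984 0.2998 0.0354] rot [-179.95   -0.31 -156.99] q [ 5.020e+01  2.300e+01 -2.390e+01 -1.000e-01 -4.330e+01 -1.171e+02] F [-19.   -3.4  21.5] w 0.02 t 35.55
shift [ 0.1 -0.1  0.4] twist 0.013284999310144485
tcp plate [24.76622998 -0.7167725 ] F plate [-18.78740891   4.29266552] [-1.05325373  6.80960097 -0.03028737] [-0.04  0.03  0.12 -0.02  0.06 -0.01]
flat leg z 0.03423690908926956 0.03414860786864855 plate z 0.031032223443862417
```

View pics/s19.png

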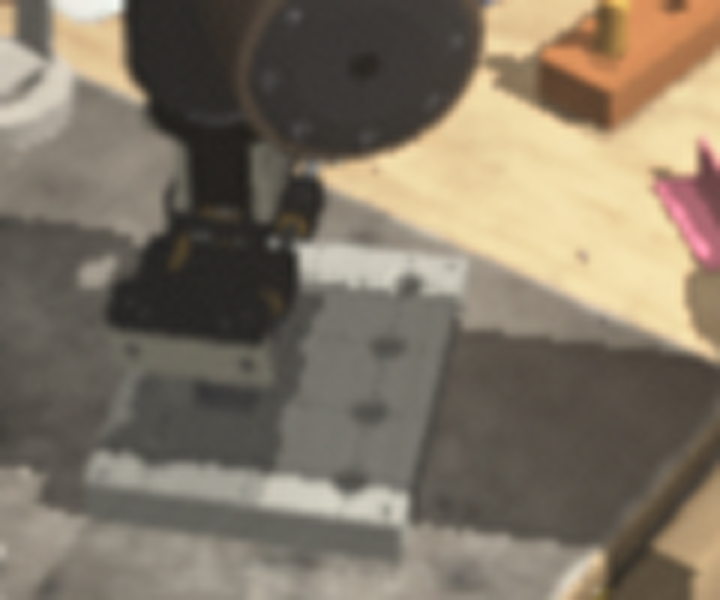

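View pics/w19.png

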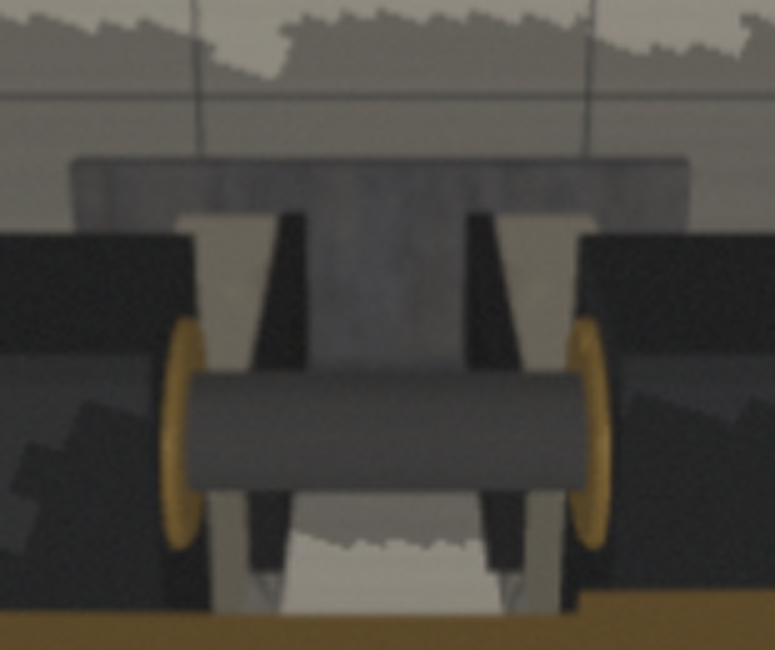

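```bash
python3 - <<'E'
from h import *
c=cap("wrist")
q=lambda x,y:(180+(x+.5)/5-.5,180+(y+.5)/5-.5)
th=np.radians(23);Rm=np.array([[np.cos(th),-np.sin(th)],[np.sin(th),np.cos(th)]]);t=np.array([.4753,.2908])
for p,z in [((70,159),.035),((690,159),.035),((200,97),.032),((590,97),.032)]: print((Rm.T@(at_z(c,q(*p),z)[:2]-t)*1e3).round(1))
E
```

```text
[  7.2 -41.4]
[ 7.2 37.4]
[ -0.1 -24.9]
[-0.1 24.7]
```

All the checks I can make from here agree: rear edge at plate x 7.2 mm at both ends (back face at 37.2 mm), y ≈ -2 mm, flat, force steady. Handing in while still pushing.

```bash
python3 - <<'E'
from plant import r, close_job
s=r.get_state();print(s["time_s"],s["contact_force"])
print(close_job())
E
```

```text
35.7 [-18.47304073  -3.28093988  20.7642038 ]
the job is handed in; nothing more can be done
None
```

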